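# Dock the red-capped tube rack at the tube reader and start the reading

## Robot

A 6-joint arm with a two-finger parallel gripper is mounted at the origin on the work surface. World frame = base frame: x ahead of the robot, y to its left, z up, the work surface at z = 0. Lengths are in m, angles in rad, forces in N, time in s.
With the tool pointing down it reaches from about 0.3 to 0.875 m from the base axis. Payload 6.4 kg.
Tool frame: the origin (TCP) lies on the front face of the gripper's body, between the roots of the fingers; the fingertips stand 73 mm ahead of it and the grasp point (between the pads) lies ctrl.pinch_z ahead of it (ctrl.pinch_z is the distance from the TCP to the grasp point, in m); z points along the fingers, x is the direction in which the jaws open and shut, and the axes are right-handed (so a half turn about z gives the same grasp; the last joint's range is limited). The gripper opens to 85 mm and grips with 20 to 120 N. Pads are 22 mm wide; open, the fingers measure 114 mm over their backs; the gripper's body (76 mm by 85 mm) begins 54 mm behind the grasp point. The pads swing forward as they close: fully open they stand 13 mm farther back than shut.
Start: joints at [-0.206, 0.181, 1.607, -0, 1.354, -0.206], TCP at [0.575, 0, 0.304] pointing down, gripper open.
Joint ranges: [-2.99, 2.99], [-0.89, 2.07], [0.3, 2.58], [-1.14, 4.28], [0, 2.63], [-3.12, 3.12]. Speed limits (rad/s): [2.57, 2.57, 3.01, 3.14, 3.14, 3.14].

## Interface

Orientations are given as a unit quaternion [w, x, y, z].
In Python, from bench import ctrl gives the robot as it stands.
- The arm moves only by the tool move_arm, never from a script. Its argument "rows" is text: rows parted by semicolons, each of 7 numbers parted by spaces: the shift along the tool's x, y, z in cm, then the turn, a rotation vector about the tool's x, y, z in degrees, then the opening, from 0 (shut) to 1 (fully open). In form: x y z rx ry rz grip; .... A call has 1 to 20 rows; each row shifts and turns the commanded pose from where the row before left it, along the tool's axes as they then stand; what a row does not reach is not made up. A row lasts 1/10 s, in which the tool goes at most 50 mm and 8.59 degrees, less where a joint would pass 70% of its speed; a pose out of reach is approached as far as the arm can. A call with a gripper value outside its range is refused whole. The fingers move at their own pace and stop on an object; the grip force is fixed at half the most. Time passes only in rows, so rows that do not move let the fingers close. It gives the time, the measured TCP pose, the force and the opening at its end, in the units of the state.
- ctrl.get_obs(): the state, without advancing time (a new reading comes with each control period).
- ctrl.camera(name): name is "scene" or "side" or "wrist"; returns a dict with "color" (400x640x3 uint8, blue, green, red), "fx", "fy", "cx", "cy" (pixels), "rvec" (rotation vector, rad) and "tvec" (3), from world to camera coordinates, as OpenCV has them. Camera axes: x right, y down, z forward; pixel columns grow to the right and rows downward; lengths in m; the calibration is good to about 2 mm. A picture is of the moment at which its call begins. There is no depth.
- ctrl.hand_in(): hands the job in, once; it reports no verdict.
Trained networks look in the newest picture that a camera, given by its name, has taken for a name from the list of things; names that differ only in an ending like _2 or _b are one class to them, and where a whole thing is asked for, a point or a joint stands for the part that bears it (a point fixed in the world has none). Each returns a list of dicts, best first, with "confidence" (0 to 1); they miss things now and then, are a little off and sometimes report something else, mostly with a low value. They report only what shows in the picture. A call takes as long as a camera call. They do not tell look-alikes from the thing itself.
- ctrl.look_for(camera, query): "bbox" ([left, top, right, bottom] in pixels, round what is visible of it).
- ctrl.trace(camera, query): "region" (400x640 bool, what is visible of it) and "bbox" ([left, top, right, bottom] in pixels, round what is visible of it).
The state is a dict: "time_s": time; "q": joint angles; "dq": joint speeds; "joint_efforts": joint torques, N m; "eef_pos": TCP position; "eef_rot": TCP orientation; "wrist_force": force on the tool from outside, world axes, zero at the start; "torque": the same for the moment, N m; "opening": opening from 0.0 (shut) to 1.0 (fully open).
Only numpy, scipy, OpenCV 4.12 (cv2) and the standard library are available. Lean on these libraries where they do the work, as an engineer would, in place of code of your own. Each camera call takes 0.05 s, during which the arm holds its last target.

## Task

Push the rack with the red-capped tubes across the bench until it stands snug in the corner of the tube reader, its long side flush along the blue rail and its end flush against the reader, and then, with the rack docked, press the reader's green button. Only push with the fingers: do not lift or tip the rack, do not touch its tubes, and leave the blue-capped rack and the other things on the bench where they are.

Things in the scene. Friction and masses are not known exactly. Their poses are not given: they have to be found in the camera images.
- rack_red: White tube rack to push, with 3 loose red-capped tubes, 0.2 to 0.4 kg in all. 56 mm (own x) by 106 mm (own y), 62 mm high; origin: centre of underside. Sides solid up to 36 mm above the bench, the ends (+-y) up to 62 mm; long sides have a bar at 52-62 mm. Caps reach 91 mm. Starts between robot and rail, right of the reader, long side within 25 degrees of the rail; it may stand left or right of the blue rack.
- dock: Fixed white tube reader with blue rail. Origin: inside corner at bench level; own x away from the robot, own y left. Rail face at x = 0, from y = 0 to -420 mm, 30 mm high, 12 mm thick. Reader box: x -100 to +30, y 0 to +90 mm, 85 mm high, its side with the dark window at y = 0. Docked, the rack has its origin at x = -28, y = -53 mm and its long sides along y.
- start_top (a point): Centre of the top of the green push button (26 mm across) on top of the reader, at own x = -65 mm, y = +45 mm of the reader; it is pressed straight down.
- start (a joint): Travel of the green button in m: 0 released, 0.006 fully down (about 5 N); it springs back.
- rack_blue: The same kind of rack, 56 by 106 by 62 mm, with four blue-capped tubes up to 91 mm above the bench, origin at the centre of its underside; to be left alone.
- dishes: Stack of three pale, milky-clear petri dishes, 90 mm across, 45 mm high, origin at the centre of its underside; bystander.
- reagent: Amber bottle with blue cap, 64 mm across, 130 mm high, origin at the centre of its underside; bystander.
- marker: Black and red marker pen lying flat along its own x, 110 by 13 by 13 mm, origin at the centre of its underside; bystander.
- beaker: Glass beaker, 64 mm across, 75 mm high, origin at the centre of its underside; bystander.
- jar: White jar with red lid, 72 mm across, 80 mm high, origin at the centre of its underside; bystander.
- tube0: Capped glass tube with red cap, 15 mm across (cap 17 mm), 85 mm high, standing loose in the red-capped rack at the rack's own x = -12.5 mm, y = -12.5 mm, its foot 6 mm above the bench; origin at the centre of its underside. Not to be touched.
- tube1: Capped glass tube with red cap, 15 mm across (cap 17 mm), 85 mm high, standing loose in the red-capped rack at the rack's own x = -12.5 mm, y = +37.5 mm, its foot 6 mm above the bench; origin at the centre of its underside. Not to be touched.
- tube2: Capped glass tube with red cap, 15 mm across (cap 17 mm), 85 mm high, standing loose in the red-capped rack at the rack's own x = +12.5 mm, y = +12.5 mm, its foot 6 mm above the bench; origin at the centre of its underside. Not to be touched.
Not all that is in view belongs to the job. Leave any purple look-alike of the rack_red alone.

How it is judged:
On the way, in this order (a step that is already met when the one before it is completed fails the run):
1. the red-capped rack is docked in the corner (x of rack_red in the frame of dock between -0.032 and -0.024 m and y of rack_red in the frame of dock between -0.057 and -0.049 m and angle between the x axis of rack_red and the x axis of dock, either way round below 0.04 rad and angle between rack_red's own z axis and vertical below 0.05 rad), for 0.2 s.
2. the green button is pressed with the rack docked (all of step 1 and value of joint start above 0.004 m), for 0.05 s.
At the end, for the whole second after the job is handed in: The red-capped rack stands on the bench at rest with its long side within 4 mm of the rail and its end within 4 mm of the reader, parallel to the rail within 0.04 rad, its tubes in it, and the green button has been pressed at least 4 mm with the rack docked and is released again (all of step 1 and z of each of tube0, tube1, tube2 in the frame of rack_red below 0.02 m and linear speed of rack_red below 0.01 m/s and value of joint start below 0.002 m and height (world z) of rack_red below 0.004 m); the robot touches nothing.
It fails at once if the red-capped rack is lifted off the bench (over 8 mm) or tipped (over 0.2 rad) (height (world z) of rack_red above 0.008 m or angle between rack_red's own z axis and vertical above 0.2 rad).
It fails at once if a red-capped tube is touched by the fingers (over 1 N) or pulled up (over 14 mm) (contact force between any of tube0, tube1, tube2 and the fingers above 1 N or not (z of tube0 in the frame of rack_red below 0.02 m) or not (z of tube1 in the frame of rack_red below 0.02 m) or not (z of tube2 in the frame of rack_red below 0.02 m)).
It fails at once if the button is pressed (over 3 mm) before the rack is docked (value of joint start above 0.003 m and not (x of rack_red in the frame of dock between -0.032 and -0.024 m and y of rack_red in the frame of dock between -0.057 and -0.049 m and angle between the x axis of rack_red and the x axis of dock, either way round below 0.04 rad and angle between rack_red's own z axis and vertical below 0.05 rad)).
It fails at once if the blue-capped rack or another bystander is moved by more than 20 mm (distance of any of rack_blue, dishes, reagent, marker, beaker, jar from where it was at the start of the episode above 0.02 m).
It also fails if it takes over 64 s, if anything falls off the work surface, if the arm or the gripper's body presses on something with over 40 N, if the wrist force passes 120 N, or if a joint passes its speed limit or range.

## Working session

There is one attempt and no reset: what is moved stays moved. The work goes in short steps, Python scripts to look and compute and a tool call to move; the robot and the scene stay as the last step left them, time stands still between calls to the robot, and variables do not carry over. Pictures are saved under pics/ and viewed, and the job is handed in when it is done.

Besides the shell and the picture viewer there is one more tool, called after ">>>" as name(argument=value, ...), one argument or row to a line, values as JSON. move_arm: Moves the arm, as the interface text tells. Its arguments: {"type":"object","properties":{"rows":{"type":"string"}},"required":["rows"]}

```bash
mkdir -p pics; ls
python3 - <<'E'
from bench import ctrl
import cv2
print(ctrl.get_obs(), ctrl.pinch_z)
for n in ("scene","side","wrist"):
    c=ctrl.camera(n); cv2.imwrite(f"pics/{n}0.png",c["color"])
    print(n,c["fx"],c["cx"],c["cy"],c["rvec"],c["tvec"])
    for q in ("rack_red","dock","start_top","rack_blue"):
        for d in ctrl.look_for(n,q)[:3]: print(q,d)
E
```

```text
pics
{'time_s': 0.0, 'q': array([-2.06302352e-01,  1.81563205e-01,  1.60803000e+00,  1.41660623e-05,
        1.35378422e+00, -2.06314868e-01]), 'dq': array([-0.00012613, -0.00012601,  0.00049145,  0.00079034,  0.00132443,
       -0.00073796]), 'joint_efforts': array([ 3.41415571e-04, -4.44869328e+01, -3.51340663e+01, -2.51131587e-04,
        9.11703974e-03,  3.43231875e-05]), 'eef_pos': array([5.74566987e-01, 1.10255146e-04, 3.02960943e-01]), 'eef_rot': array([-1.89572619e-04,  9.99999602e-01,  4.72682895e-06, -8.72045569e-04]), 'wrist_force': array([ 0.29963759, -0.82932107, -0.18198424]), 'torque': array([-0.01878643,  0.01776379, -0.03403676]), 'opening': 1.001802258046635} 0.0539
scene 385.05709903440845 324.60878218218215 205.21805366117317 [ 1.61330357  2.01600751 -0.76851976] [ 0.14550287 -0.29616536  1.37548759]
rack_red {'bbox': [199.3, 205.3, 244.7, 248.2], 'confidence': 0.86}
rack_red {'bbox': [479.8, 279.6, 535.0, 340.1], 'confidence': 0.81}
rack_red {'bbox': [329.3, 196.1, 374.4, 240.3], 'confidence': 0.67}
dock {'bbox': [250.4, 242.7, 460.9, 310.6], 'confidence': 0.62}

[... 518 characters left out ...]
, 'confidence': 0.63}
start_top {'bbox': [301.1, 124.7, 306.4, 127.8], 'confidence': 0.51}
rack_blue {'bbox': [309.3, 227.9, 347.6, 272.8], 'confidence': 0.89}
wrist 292.351883758366 319.3600409751762 196.1280257282747 [-2.86603883e+00 -1.28478248e-03  4.44643777e-05] [-0.57511411 -0.03708168  0.37914159]
rack_red {'bbox': [60.6, 231.8, 179.7, 289.6], 'confidence': 0.66}
rack_red {'bbox': [188.8, 91.5, 266.3, 200.5], 'confidence': 0.64}
rack_red {'bbox': [343.6, 0.0, 397.0, 316.1], 'confidence': 0.64}
dock {'bbox': [346.8, 0.4, 395.5, 317.0], 'confidence': 0.94}
dock {'bbox': [194.8, 147.0, 218.4, 168.0], 'confidence': 0.2}
rack_blue {'bbox': [218.3, 251.8, 260.3, 343.4], 'confidence': 0.98}
```

View pics/scene0.png

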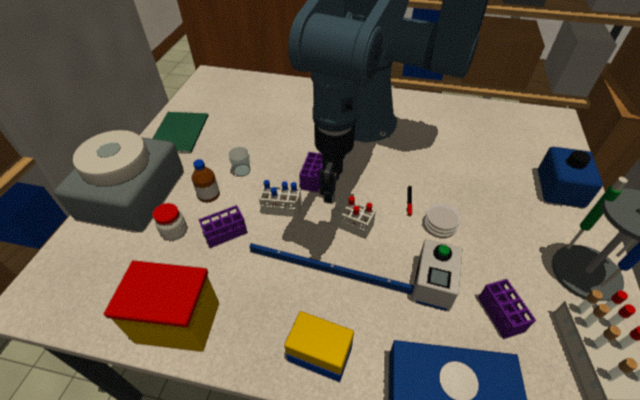

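View pics/side0.png

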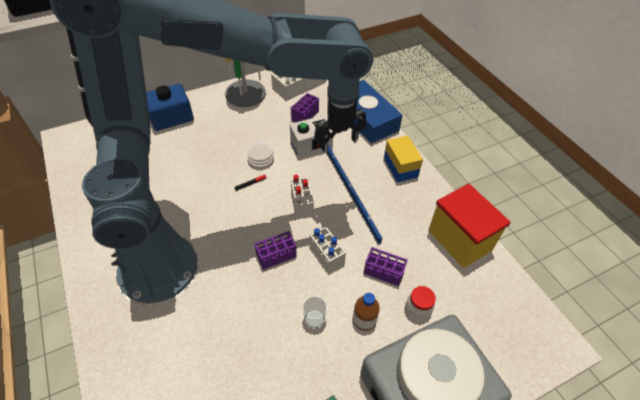

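View pics/wrist0.png

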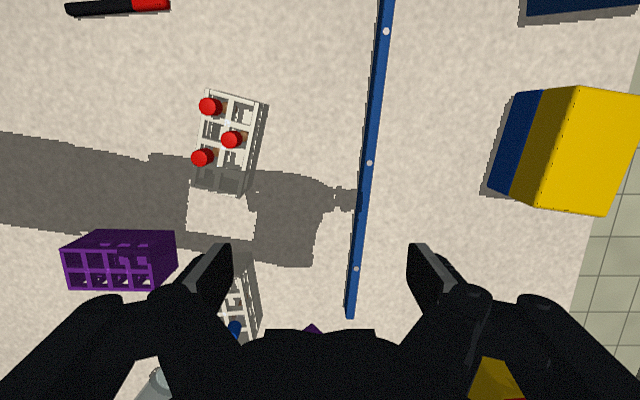

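```bash
cat > h.py <<'E'
from bench import ctrl
import cv2, numpy as np
from scipy.optimize import minimize
def K(c): return np.array([[c["fx"],0,c["cx"]],[0,c["fy"],c["cy"]],[0,0,1.]])
def proj(c,P): return cv2.projectPoints(np.asarray(P,float).reshape(-1,1,3),np.asarray(c["rvec"],float),np.asarray(c["tvec"],float),K(c),None)[0].reshape(-1,2)
def back(c,uv,z):
    R=cv2.Rodrigues(np.asarray(c["rvec"],float))[0]; t=np.asarray(c["tvec"],float).ravel(); o=-R.T@t
    d=R.T@np.linalg.inv(K(c))@np.array([uv[0],uv[1],1.]); return o+d*(z-o[2])/d[2]
def T(p,pts):
    a=p[2]; R=np.array([[np.cos(a),-np.sin(a),0],[np.sin(a),np.cos(a),0],[0,0,1]]); return np.asarray(pts)@R.T+[p[0],p[1],0]
def box(x0,x1,y0,y1,z0,z1): return np.array([[x,y,z] for x in (x0,x1) for y in (y0,y1) for z in (z0,z1)],float)
RACK=[box(-.028,.028,-.053,.053,0,.062)]
def cyl(x,y,r,z0,z1): return np.array([[x+r*np.cos(a),y+r*np.sin(a),z] for a in np.arange(0,6.28,.4) for z in (z0,z1)])
TUB=[(-.0125,-.0125),(-.0125,.0375),(.0125,.0125)]
RED=RACK+[cyl(x,y,.0085,.075,.091) for x,y in TUB]
DOCK=[box(0,.012,-.42,0,0,.03),box(-.1,.03,0,.09,0,.085)]
EDG=[(i,j) for i in range(8) for j in range(i) if bin(i^j).count("1")==1]
def sil(c,parts,p,s=4):
    m=np.zeros((400*s,640*s),np.uint8)
    for b in parts: cv2.fillConvexPoly(m,cv2.convexHull((proj(c,T(p,b))*s).astype(np.float32)).astype(np.int32),1)
    return cv2.resize(m.astype(np.float32),(640,400),interpolation=cv2.INTER_AREA)
def fit(obs,parts,p0):
    f=lambda p: sum(np.abs(sil(c,parts,p)-m).sum()/m.sum() for c,m in obs)
    best=None
    for da in (-.15,0,.15):
        r=minimize(f,np.array(p0)+[0,0,da],method="Nelder-Mead",options=dict(initial_simplex=np.array(p0)+[0,0,da]+np.array([[0,0,0],[.02,0,0],[0,.02,0],[0,0,.1]]),xatol=1e-4,fatol=1e-4))
        if best is None or r.fun<best.fun: best=r
    return best.x,best.fun
def draw(im,c,parts,p,col=(0,255,0),s=1):
    for b in parts:
        u=(proj(c,T(p,b))*s).astype(int)
        if len(b)==8:
            for i,j in EDG: cv2.line(im,tuple(map(int,u[i])),tuple(map(int,u[j])),col,1)
        else: cv2.polylines(im,[cv2.convexHull(u)],True,col,1)
E
python3 - <<'E'
from h import *
obs={}
for n in ("scene","side","wrist"):
    c=ctrl.camera(n); obs[n]=c
    for q in ("rack_red","dock","rack_blue"):
        for d in ctrl.trace(n,q)[:4]:
            m=d["region"]; ys,xs=np.nonzero(m); bc=(xs.mean(),ys.mean())
            pc=c["color"][m]; 
            print(n,q,np.round(d["bbox"]),d["confidence"],m.sum(),np.round(back(c,bc,.03),3), pc.mean(0).round())
for n in ("scene","side"):
    c=obs[n]; 
    x0,y0={"scene":(240,170),"side":(240,80)}[n]
    cv2.imwrite(f"pics/z_{n}.png",cv2.resize(c["color"][y0:y0+150,x0:x0+230],None,fx=3.4,fy=3.4,interpolation=cv2.INTER_CUBIC))
E
```

```text
scene rack_red [197. 204. 246. 247.] 0.89 1366 [ 0.576 -0.297  0.03 ] [73. 38. 68.]
scene rack_red [479. 283. 533. 340.] 0.73 1978 [0.659 0.415 0.03 ] [62. 23. 53.]
scene rack_red [299. 151. 323. 196.] 0.72 828 [ 0.326 -0.118  0.03 ] [61. 26. 54.]
scene rack_red [333. 201. 376. 242.] 0.63 1077 [0.476 0.033 0.03 ] [77. 92. 99.]
scene dock [251. 242. 459. 314.] 0.9 4446 [0.619 0.172 0.03 ] [83. 82. 79.]
scene rack_blue [261. 179. 302. 218.] 0.6 1324 [ 0.45  -0.177  0.03 ] [ 88.  96. 100.]
side rack_red [255. 231. 298. 269.] 0.97 1102 [ 0.32  -0.113  0.03 ] [87. 43. 77.]
side rack_red [362. 245. 406. 288.] 0.8 1101 [ 0.576 -0.295  0.03 ] [98. 53. 90.]
side rack_red [291.  94. 318. 121.] 0.73 625 [0.661 0.416 0.03 ] [87. 47. 80.]
side rack_red [289. 177. 313. 217.] 0.56 612 [0.469 0.023 0.03 ] [110. 123. 134.]
side dock [291. 117. 381. 245.] 0.97 1647 [0.608 0.137 0.03 ] [102.  97.  93.]
side rack_blue [308. 228. 346. 273.] 0.91 1089 [ 0.455 -0.172  0.03 ] [120. 123. 126.]
side rack_blue [298. 189. 302. 206.] 0.62 57 [0.467 0.051 0.03 ] [ 58.  65. 126.]
side rack_blue [354. 295. 383. 334.] 0.36 796 [ 0.459 -0.391  0.03 ] [69. 78. 95.]
wrist rack_red [ 60. 228. 178. 288.] 0.77 6440 [ 0.315 -0.117  0.03 ] [80. 30. 64.]
wrist rack_red [188.  91. 269. 199.] 0.56 5056 [0.471 0.032 0.03 ] [126. 137. 141.]
wrist dock [343.   2. 398. 317.] 0.96 4413 [0.633 0.027 0.03 ] [108.  68.  38.]
wrist rack_blue [218. 252. 261. 342.] 0.95 2571 [ 0.471 -0.177  0.03 ] [112. 119. 121.]
```

```bash
cat > est.py <<'E'
from h import *
import sys,json
def near(n,c,q,p,tol=.06):
    best=None
    for d in ctrl.trace(n,q):
        m=d["region"]; ys,xs=np.nonzero(m); w=back(c,(xs.mean(),ys.mean()),.03)[:2]
        e=np.hypot(*(w-p))
        if e<tol and (best is None or e<best[0]): best=(e,m.astype(np.float32))
    return None if best is None else best[1]
E
python3 - <<'E'
from est import *
cs={};ob={"r":{},"d":{},"b":{}}
for n in ("scene","side","wrist"):
    c=ctrl.camera(n); cs[n]=c
    for k,q,p in (("r","rack_red",(.47,.03)),("d","dock",(.615,.15)),("b","rack_blue",(.46,-.176))):
        m=near(n,c,q,np.array(p))
        if m is not None: ob[k][n]=(c,m)
P={}
for k,parts,p0 in (("r",RED,(.47,.03,-.2)),("b",RACK,(.46,-.175,0)),("d",DOCK,(.65,.2,0))):
    print(k,list(ob[k]))
    L=[ob[k][n] for n in ob[k] if not(k=="d" and n=="wrist")]
    x,f=fit(L,parts,p0); P[k]=x; print(k,x.round(4),f)
    for n in ob[k]:
        x1,f1=fit([ob[k][n]],parts,x); print("  ",n,x1.round(4),f1)
for n in cs:
    x0,y0={"scene":(240,170),"side":(230,80),"wrist":(140,60)}[n]
    im=cs[n]["color"].copy(); im=cv2.resize(im,None,fx=3,fy=3,interpolation=cv2.INTER_CUBIC)
    draw(im,cs[n],RED,P["r"],s=3);draw(im,cs[n],DOCK,P["d"],s=3);draw(im,cs[n],RACK,P["b"],(0,255,255),s=3)
    cv2.imwrite(f"pics/f_{n}.png",im[y0*3:y0*3+560,x0*3:x0*3+780])
np.save("P.npy",np.array([P["r"],P["d"],P["b"]]))
E
```

```text
r ['scene', 'side', 'wrist']
r [ 0.4737  0.0338 -0.2681] 1.053199052810669
   scene [ 0.4744  0.0358 -0.2387] 0.34042948484420776
   side [ 0.4703  0.0279 -0.2587] 0.33610647916793823
   wrist [ 0.4735  0.0338 -0.2622] 0.29678642749786377
b ['scene', 'side', 'wrist']
b [ 0.4574 -0.1735  0.0805] 1.2406737804412842
   scene [ 0.4569 -0.1716  0.1087] 0.08620689809322357
   side [ 0.455  -0.1755  0.0919] 0.06471239030361176
   wrist [ 0.4767 -0.1733 -0.2805] 0.6944417357444763
d ['scene', 'side']
d [ 0.6428  0.2113 -0.0796] 0.4079759418964386
   scene [ 0.6441  0.2123 -0.0763] 0.05903308466076851
   side [ 0.6405  0.2075 -0.0767] 0.3057178556919098
```

View pics/f_scene.png

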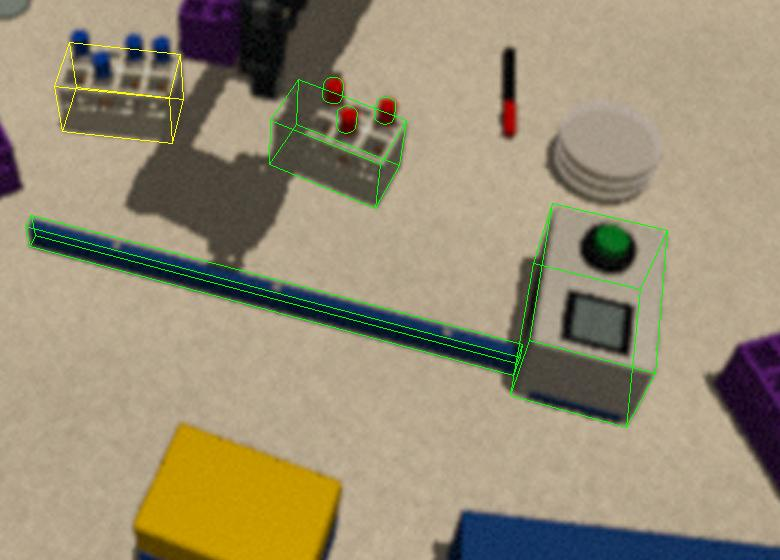

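View pics/f_wrist.png

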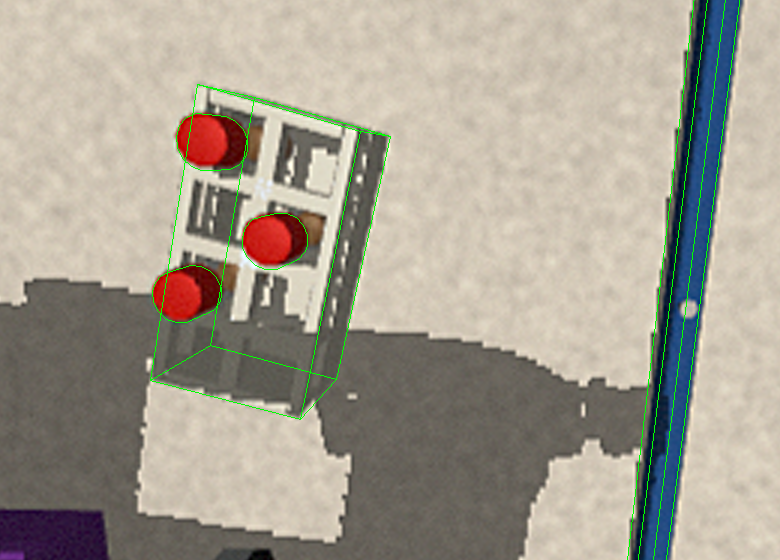

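View pics/f_side.png

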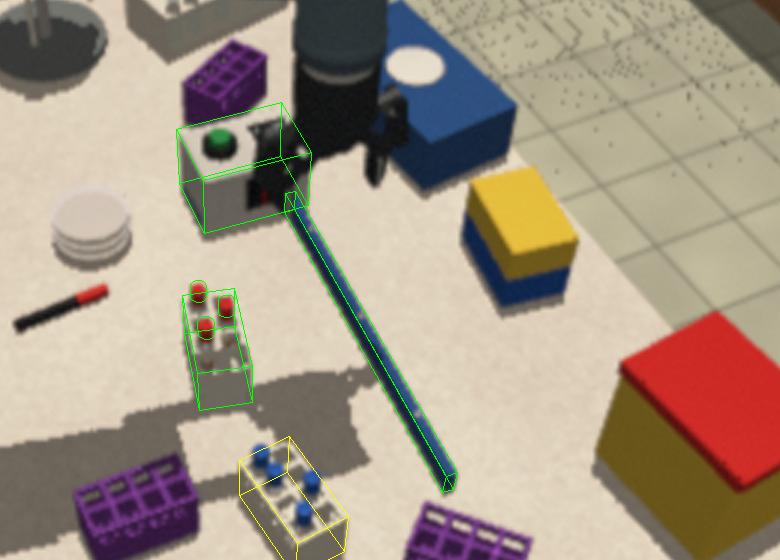

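>>> move_arm(
  rows="-4 -0.8 0 0 0 0 0.6;-4 -0.8 0 0 0 0 0.6;-4 -0.8 0 0 0 0 0.6;-4 -0.9 0 0 0 0 0.6;-4 -0.9 0 0 0 0 0.6;0 0 0 0 0 8.5 0.6;0 0 0 0 0 8.5 0.6;0 0 0 0 0 8.5 0.6;0 0 0 0 0 8.5 0.6;0 0 0 0 0 8.5 0.6;0 0 0 0 0 8.5 0.6;0 0 0 0 0 8.5 0.6;0 0 0 0 0 8.5 0.6;0 0 0 0 0 8.5 0.6;0 0 0 0 0 8.5 0.6;0 0 0 0 0 8.5 0.6;0 0 0 8 0 1 0.6;0 0 0 8 0 0 0.6;0 0 0 7 0 0 0.6;0 0 0 5 0 0 0.6",
)

```text
time_s: 3.95
eef_pos: [0.3747, 0.0421, 0.3039]
eef_rot: [0.166, -0.658, 0.712, -0.179]
wrist_force: [0.1, -0.1, 0.2]
opening: 0.602
```

```bash
cat > st.py <<'E'
from est import *
from scipy.spatial.transform import Rotation as Ro
P=np.load("P.npy"); D=P[1]
def dk(p):
    a=D[2]; d=np.asarray(p)[:2]-D[:2]; return np.array([np.cos(a)*d[0]+np.sin(a)*d[1], -np.sin(a)*d[0]+np.cos(a)*d[1]])
def state():
    o=ctrl.get_obs(); R=Ro.from_quat(o["eef_rot"],scalar_first=True).as_matrix()
    Rd=Ro.from_euler("z",-D[2]).as_matrix()@R
    print("t",o["time_s"].__round__(2),"pos",o["eef_pos"].round(4),"dock",dk(o["eef_pos"]).round(4),"F",o["wrist_force"].round(1),"op",round(o["opening"],2)); print("axes in dock (cols)\n",Rd.round(3)); print("q",o["q"].round(2))
    return o,Rd
def view(names,tag,p=None):
    for n in names:
        c=ctrl.camera(n); im=c["color"].copy()
        if n!="wrist":
            s=3;x0,y0={"scene":(240,170),"side":(230,80)}[n]
            im=cv2.resize(im,None,fx=3,fy=3,interpolation=cv2.INTER_CUBIC)[y0*3:y0*3+560,x0*3:x0*3+780]
        cv2.imwrite(f"pics/{tag}_{n}.png",im)
E
python3 - <<'E'
from st import *
o,R=state(); view(["scene","wrist"],"a")
for n in("scene","side"):
    c=ctrl.camera(n)
    for q,h in(("dishes",.02),("marker",.006)):
        for d in ctrl.look_for(n,q)[:1]:
            b=d["bbox"]; print(n,q,d["confidence"],back(c,((b[0]+b[2])/2,(b[1]+b[3])/2),h).round(3))
E
```

```text
t 3.95 pos [0.3747 0.0421 0.3039] dock [-0.2538 -0.19  ] F [ 0.1 -0.1  0.2] op 0.6
axes in dock (cols)
 [[ 0.001 -0.881  0.474]
 [-1.    -0.001  0.001]
 [-0.001 -0.474 -0.881]]
q [-0.27 -0.65  2.33  0.11  0.98  1.34]
scene dishes 0.81 [0.423 0.275 0.02 ]
side dishes 0.77 [0.421 0.279 0.02 ]
side marker 0.71 [0.352 0.173 0.006]
```

>>> move_arm(
  rows="0 1.7 3.15 0 0 0 0.6;0 1.7 3.15 0 0 0 0.6;0 1.7 3.15 0 0 0 0.6;0 1.7 3.15 0 0 0 0.6;0 1.7 3.15 0 0 0 0.6;0 1.7 3.15 0 0 0 0.6;0 0 0 0 0 0 0.6",
)

```text
time_s: 5.05
eef_pos: [0.3685, 0.0438, 0.0823]
eef_rot: [0.16, -0.66, 0.715, -0.169]
wrist_force: [-1.8, 0.4, -0.2]
opening: 0.599
```

Run:
```python
from st import *
o,R=state(); view(["scene","wrist","side"],"b")
```

```text
t 5.05 pos [0.3685 0.0438 0.0823] dock [-0.26   -0.1888] F [-1.8  0.4 -0.2] op 0.6
axes in dock (cols)
 [[ 0.001 -0.892  0.452]
 [-1.     0.002  0.005]
 [-0.005 -0.452 -0.892]]
q [-0.27 -0.07  2.51  0.36  0.25  1.05]
```

View pics/b_wrist.png

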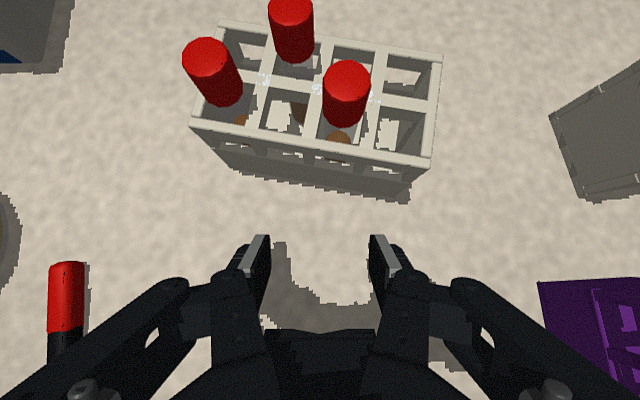

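View pics/b_side.png

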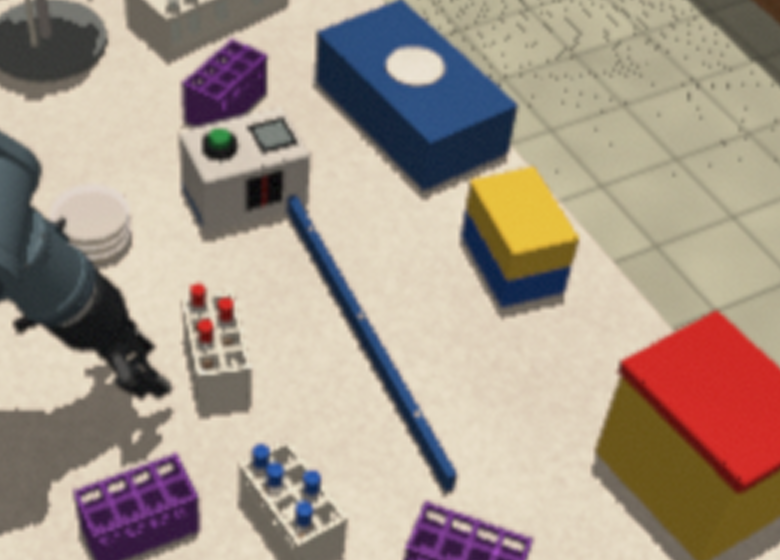

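>>> move_arm(
  rows="0 0.25 0.5 0 0 0 0.6;0 -0.89 0.45 0 0 0 0.6;0 -0.89 0.45 0 0 0 0.6;0 -0.45 0.23 0 0 0 0.6;0 -0.45 0.23 0 0 0 0.6;0 -0.45 0.23 0 0 0 0.6;0 -0.45 0.23 0 0 0 0.6;0 -0.45 0.23 0 0 0 0.6;0 -0.45 0.23 0 0 0 0.6;0 -0.45 0.23 0 0 0 0.6;0 -0.45 0.23 0 0 0 0.6;0 -0.45 0.23 0 0 0 0.6;0 -0.45 0.23 0 0 0 0.6",
)

```text
time_s: 6.5
eef_pos: [0.4445, 0.0368, 0.0847]
eef_rot: [0.165, -0.659, 0.713, -0.177]
wrist_force: [-1.4, -0.1, -0.1]
opening: 0.601
```

Run:
```python
from st import *
o,R=state(); view(["wrist","side"],"c")
```

```text
t 6.5 pos [0.4445 0.0368 0.0847] dock [-0.1838 -0.1897] F [-1.4 -0.1 -0.1] op 0.6
axes in dock (cols)
 [[ 0.001 -0.883  0.469]
 [-1.    -0.     0.002]
 [-0.001 -0.469 -0.883]]
q [-0.22  0.1   2.34  0.31  0.23  1.14]
```

View pics/c_wrist.png

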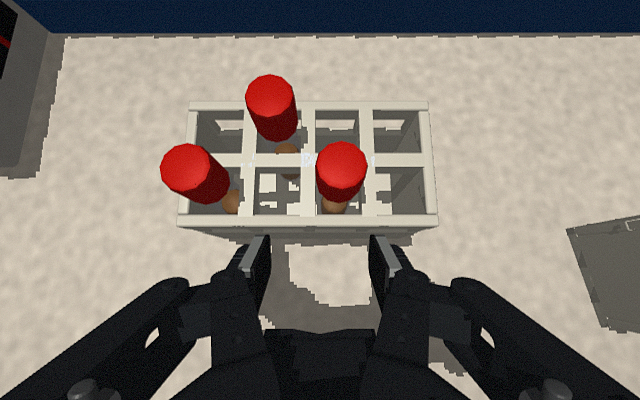

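View pics/c_side.png

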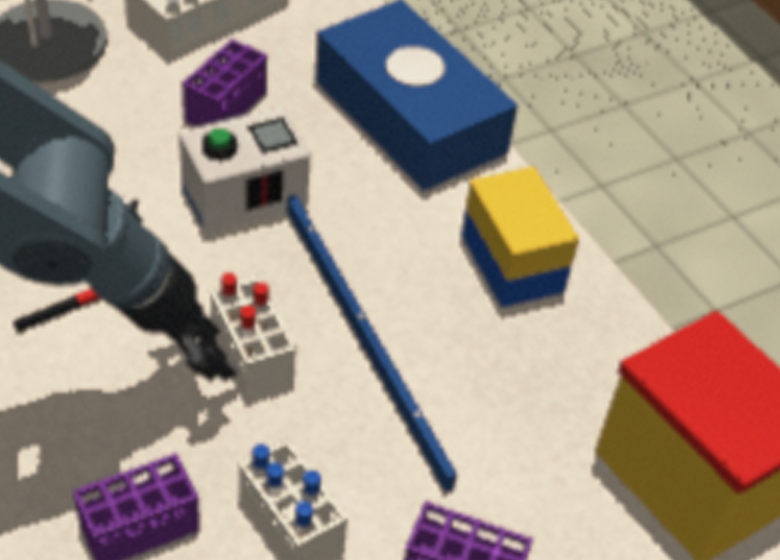

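>>> move_arm(
  rows="0 0.44 -0.23 0 0 0 0.6;0 0.4 0.8 0 0 0 0.6;0 -0.44 0.23 0 0 0 0.6;0 -0.44 0.23 0 0 0 0.6;0 -0.44 0.23 0 0 0 0.6;0 -0.44 0.23 0 0 0 0.6;0 -0.44 0.23 0 0 0 0.6;0 -0.44 0.23 0 0 0 0.6;0 -0.44 0.23 0 0 0 0.6;0 -0.44 0.23 0 0 0 0.6;0 -0.44 0.23 0 0 0 0.6;0 -0.44 0.23 0 0 0 0.6;0 -0.44 0.23 0 0 0 0.6;0 -0.44 0.23 0 0 0 0.6;0 -0.44 0.23 0 0 0 0.6;0 -0.44 0.23 0 0 0 0.6;0 -0.44 0.23 0 0 0 0.6",
)

```text
time_s: 8.3
eef_pos: [0.514, 0.0314, 0.0763]
eef_rot: [0.165, -0.659, 0.713, -0.177]
wrist_force: [-2.2, -0.6, -1.6]
opening: 0.596
```

Run:
```python
from st import *
o,R=state(); view(["wrist","side"],"d")
cs=[];
for n in("scene","side"):
    c=ctrl.camera(n); cs.append((c,near(n,c,"dock",np.array([.615,.15]))))
    m=near(n,c,"rack_red",np.array([.585,.03])); 
    if m is not None: print(n,"rack in dock",[ (dk(x).round(4),round(x[2]-D[2],3),f) for x,f in [fit([(c,m)],RED,(.58,.03,-.08))]])
for n,cm in zip("ab",cs): print(fit([cm],DOCK,D))
```

```text
t 8.3 pos [0.514  0.0314 0.0763] dock [-0.114  -0.1896] F [-2.2 -0.6 -1.6] op 0.6
axes in dock (cols)
 [[ 0.001 -0.883  0.469]
 [-1.    -0.     0.002]
 [-0.001 -0.469 -0.883]]
q [-0.2   0.25  2.17  0.24  0.24  1.23]
scene rack in dock [(array([-0.0443, -0.185 ]), np.float64(0.067), np.float64(0.3515976667404175))]
side rack in dock [(array([-0.0458, -0.1909]), np.float64(-0.011), np.float64(0.2898658812046051))]
(array([ 0.64374694,  0.21176691, -0.07500502]), np.float64(0.07413548976182938))
(array([ 0.6419894 ,  0.20728031, -0.08227868]), np.float64(0.14645430445671082))
```

View pics/d_wrist.png

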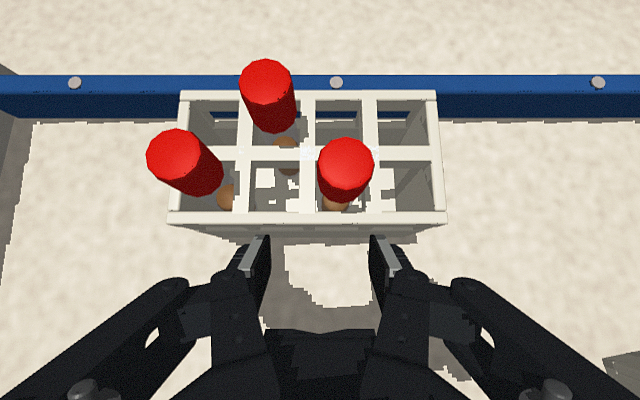

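View pics/d_side.png

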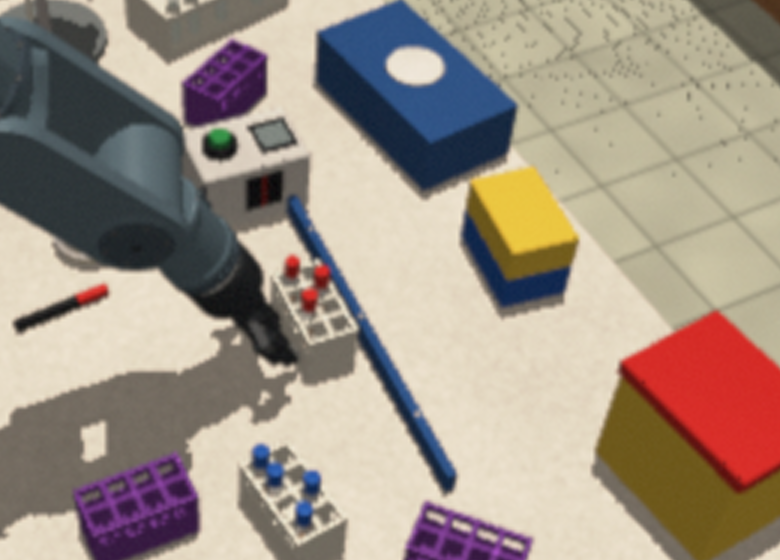

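>>> move_arm(
  rows="0 -0.26 0.14 0 0 0 0.6;0 -0.26 0.14 0 0 0 0.6;0 -0.26 0.14 0 0 0 0.6;0 -0.26 0.14 0 0 0 0.6;0 -0.09 0.05 0 0 0 0.6;0 -0.09 0.05 0 0 0 0.6;0 0 0 0 0 0 0.6",
)

```text
time_s: 9.4
eef_pos: [0.5275, 0.0303, 0.0762]
eef_rot: [0.165, -0.659, 0.713, -0.177]
wrist_force: [-2.0, -0.2, -0.4]
opening: 0.601
```

Run:
```python
from st import *
o,R=state(); view(["wrist"],"e")
```

```text
t 9.4 pos [0.5275 0.0303 0.0762] dock [-0.1005 -0.1896] F [-2.  -0.2 -0.4] op 0.6
axes in dock (cols)
 [[ 0.001 -0.883  0.469]
 [-1.    -0.     0.002]
 [-0.001 -0.469 -0.883]]
q [-0.19  0.28  2.14  0.23  0.25  1.25]
```

View pics/e_wrist.png

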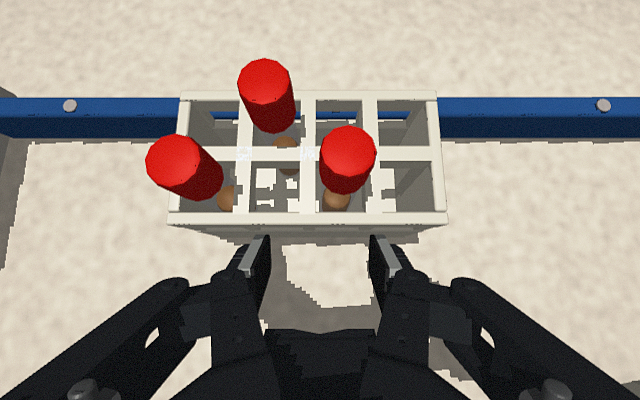

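>>> move_arm(
  rows="0 -0.09 0.05 0 0 0 0.6;0 -0.09 0.05 0 0 0 0.6;0 -0.09 0.05 0 0 0 0.6",
)

```text
time_s: 9.75
eef_pos: [0.5305, 0.0301, 0.0761]
eef_rot: [0.165, -0.659, 0.713, -0.177]
wrist_force: [-2.6, 0.8, 0.9]
opening: 0.597
```

>>> move_arm(
  rows="0 -0.09 0.05 0 0 0 0.6;0 -0.09 0.05 0 0 0 0.6",
)

```text
time_s: 9.95
eef_pos: [0.5324, 0.03, 0.076]
eef_rot: [0.164, -0.659, 0.713, -0.177]
wrist_force: [-9.0, -0.6, 7.2]
opening: 0.605
```

>>> move_arm(
  rows="0 -0.05 0.02 0 0 0 0.6;0 0 0 0 0 0 0.6;0 0.9 -0.47 0 0 0 0.6;0 2.65 -1.4 0 0 0 0.6;0 2.65 -1.4 0 0 0 0.6;0 -2.2 -4.1 0 0 0 0.3;0 -2.2 -4.1 0 0 0 0.15;0 -2.2 -4.1 0 0 0 0.15;0 0 0 -5 0 -6 0.15;0 0 0 -5 0 -6 0.15;0 0 0 0 0 -8.5 0.15;0 0 0 0 0 -8.5 0.15;0 0 0 0 0 -8.5 0.15;0 0 0 0 0 -8.5 0.15;0 0 0 0 0 -8.5 0.15;0 0 0 0 0 -8.5 0.15;0 0 0 0 0 -8.5 0.15;0 0 0 0 0 -8.5 0.15;0 0 0 0 0 -8.5 0.15",
)

```text
time_s: 11.85
eef_pos: [0.4638, 0.0352, 0.2157]
eef_rot: [0.013, 0.986, -0.051, 0.157]
wrist_force: [-0.0, 0.3, -0.5]
opening: 0.146
```

Run:
```python
from st import *
o,R=state(); view(["side","scene"],"f")
for n in("scene","side"):
    c=ctrl.camera(n)
    m=near(n,c,"rack_red",np.array([.6,.03])); 
    if m is not None: print(n,"rack in dock",[ (dk(x).round(4),round(x[2]-D[2],3),f) for x,f in [fit([(c,m)],RED,(.6,.02,-.08))]])
```

```text
t 11.85 pos [0.4638 0.0352 0.2157] dock [-0.1644 -0.1898] F [-0.   0.3 -0.5] op 0.15
axes in dock (cols)
 [[ 0.95  -0.024  0.311]
 [-0.02  -1.    -0.016]
 [ 0.312  0.009 -0.95 ]]
q [-0.19 -0.13  2.14  0.02  0.81 -0.1 ]
scene rack in dock [(array([-0.0364, -0.1866]), np.float64(-0.092), np.float64(0.7456428408622742))]
side rack in dock [(array([-0.0283, -0.1915]), np.float64(0.021), np.float64(0.23339040577411652))]
```

View pics/f_side.png

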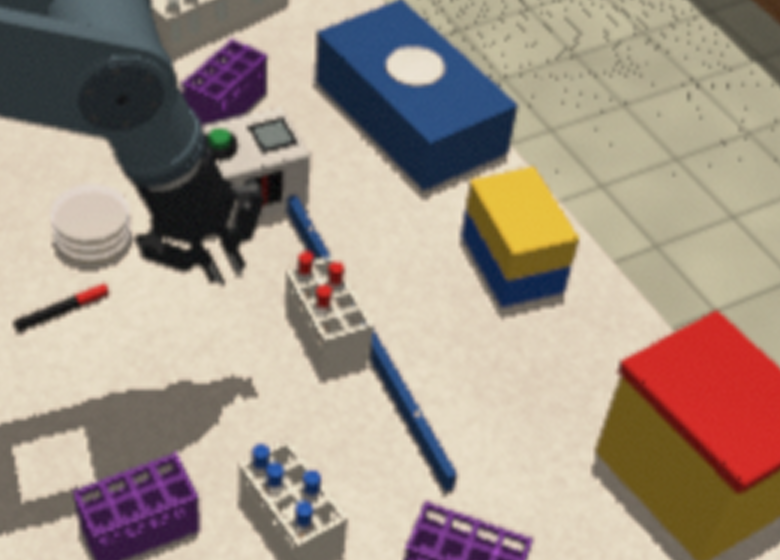

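View pics/f_scene.png

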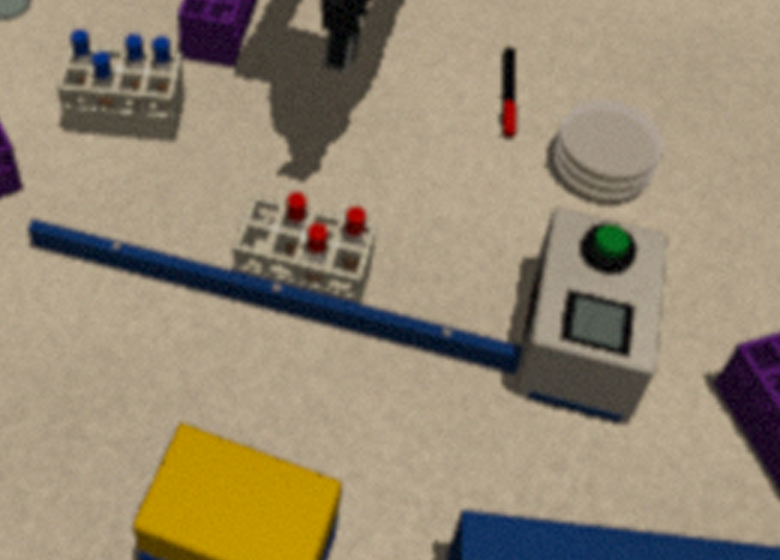

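>>> move_arm(
  rows="0 0 0 0 -6.1 -0.4 0.15;0 0 0 0 -6.1 -0.4 0.15;0 0 0 0 -6 -0.4 0.15;3.4 2.7 0 0 0 0 0.15;3.4 2.7 0 0 0 0 0.15;3.4 2.7 0 0 0 0 0.15;3.3 2.7 0 0 0 0 0.15;0 0 0 6 0 0 0.15;0 0 0 6 0 0 0.15;0 0 0 6 0 0 0.15;0 0 0 0 0 0 0.15",
)

```text
time_s: 13.25
eef_pos: [0.5883, -0.0863, 0.2155]
eef_rot: [-0.152, 0.987, -0.047, 0.005]
wrist_force: [0.1, -0.3, -0.4]
opening: 0.15
```

Run:
```python
from st import *
o,R=state(); view(["side","wrist"],"g")
```

```text
t 13.25 pos [ 0.5883 -0.0863  0.2155] dock [-0.0306 -0.301 ] F [ 0.1 -0.3 -0.4] op 0.15
axes in dock (cols)
 [[ 1.    -0.015  0.001]
 [-0.015 -0.954  0.3  ]
 [-0.004 -0.3   -0.954]]
q [-0.46  0.35  1.61  0.29  1.31 -0.46]
```

View pics/g_wrist.png

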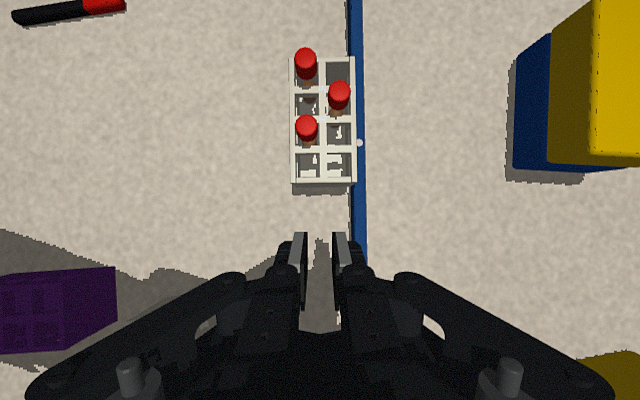

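View pics/g_side.png

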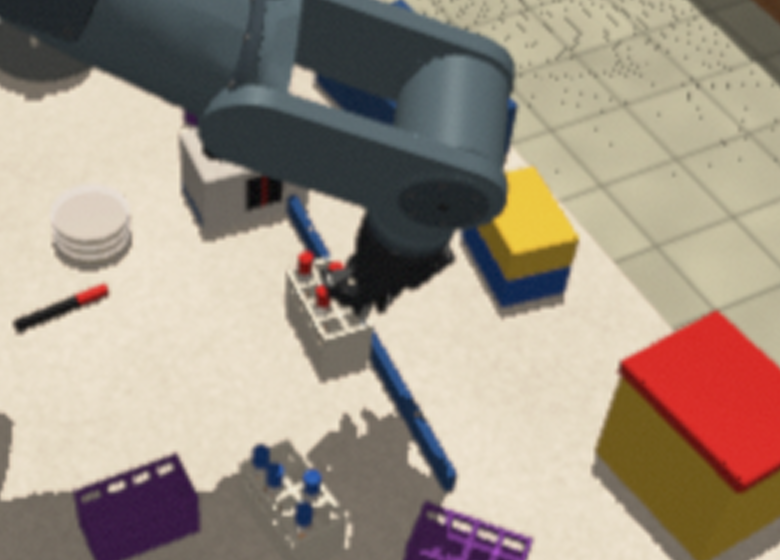

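>>> move_arm(
  rows="-0.3 0.98 3.12 0 0 -0.9 0.15;0 0.98 3.12 0 0 0 0.15;0 0.98 3.12 0 0 0 0.15;0 0.98 3.0 0 0 0 0.15;0 0 0 0 0 0 0.15",
)

```text
time_s: 13.85
eef_pos: [0.5829, -0.0825, 0.0827]
eef_rot: [-0.152, 0.988, -0.036, 0.003]
wrist_force: [-0.9, 0.4, -0.2]
opening: 0.147
```

Run:
```python
from st import *
o,R=state(); view(["scene","wrist"],"h")
```

```text
t 13.85 pos [ 0.5829 -0.0825  0.0827] dock [-0.0363 -0.2976] F [-0.9  0.4 -0.2] op 0.15
axes in dock (cols)
 [[ 1.     0.005 -0.007]
 [ 0.007 -0.954  0.3  ]
 [-0.005 -0.3   -0.954]]
q [-0.46  0.53  1.67  0.32  1.08 -0.56]
```

View pics/h_wrist.png

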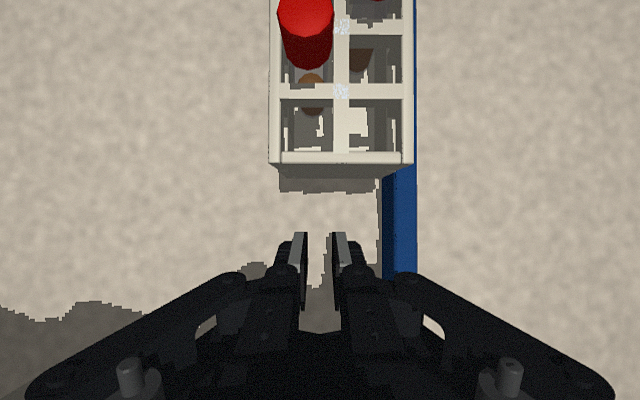

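View pics/h_scene.png

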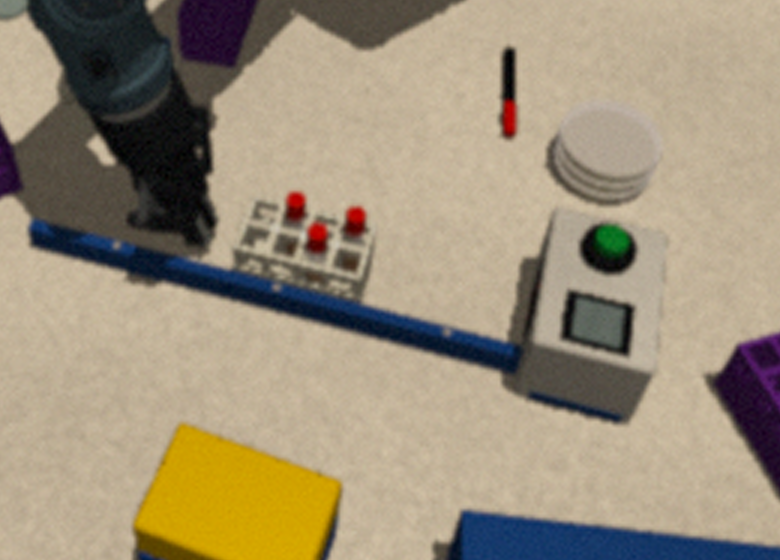

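>>> move_arm(
  rows="0.6 0 0 0 0 0 0.15;0 -0.95 0.3 0 0 0 0.15;0 -0.48 0.15 0 0 0 0.15;0 -0.48 0.15 0 0 0 0.15;0 -0.48 0.15 0 0 0 0.15;0 -0.48 0.15 0 0 0 0.15;0 -0.48 0.15 0 0 0 0.15;0 -0.48 0.15 0 0 0 0.15;0 -0.48 0.15 0 0 0 0.15;0 -0.48 0.15 0 0 0 0.15;0 -0.48 0.15 0 0 0 0.15;0 -0.48 0.15 0 0 0 0.15",
)

```text
time_s: 15.15
eef_pos: [0.5963, -0.0247, 0.0868]
eef_rot: [-0.151, 0.988, -0.037, 0.007]
wrist_force: [-1.2, -3.1, 1.6]
opening: 0.152
```

Run:
```python
from st import *
o,R=state(); view(["wrist","side"],"i")
```

```text
t 15.15 pos [ 0.5963 -0.0247  0.0868] dock [-0.0275 -0.239 ] F [-1.2 -3.1  1.6] op 0.15
axes in dock (cols)
 [[ 1.     0.006  0.001]
 [ 0.005 -0.954  0.299]
 [ 0.003 -0.299 -0.954]]
q [-0.36  0.53  1.67  0.34  1.06 -0.47]
```

View pics/i_wrist.png

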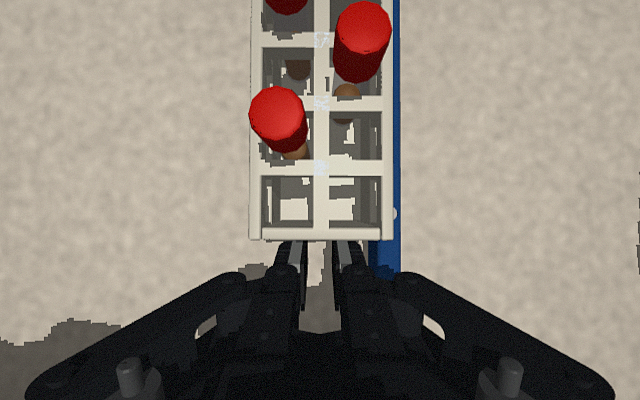

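>>> move_arm(
  rows="-0.03 -0.48 0.16 0 0 0 0.15;-0.03 -0.48 0.16 0 0 0 0.15;-0.03 -0.48 0.16 0 0 0 0.15;-0.03 -0.48 0.16 0 0 0 0.15;-0.03 -0.48 0.16 0 0 0 0.15;0 -0.48 0.16 0 0 0 0.15;0 -0.48 0.16 0 0 0 0.15;0 -0.48 0.16 0 0 0 0.15;0 -0.48 0.16 0 0 0 0.15;0 -0.48 0.16 0 0 0 0.15;0 -0.48 0.16 0 0 0 0.15;0 -0.48 0.16 0 0 0 0.15;0 -0.48 0.16 0 0 0 0.15;0 -0.48 0.16 0 0 0 0.15;0 -0.48 0.16 0 0 0 0.15;0 -0.48 0.16 0 0 0 0.15;0 -0.48 0.16 0 0 0 0.15",
)

```text
time_s: 16.95
eef_pos: [0.6011, 0.0612, 0.0852]
eef_rot: [-0.151, 0.988, -0.037, 0.007]
wrist_force: [-0.2, -4.8, 4.3]
opening: 0.15
```

Run:
```python
from st import *
o,R=state(); view(["wrist","scene"],"j")
```

```text
t 16.95 pos [0.6011 0.0612 0.0852] dock [-0.0296 -0.1529] F [-0.2 -4.8  4.3] op 0.15
axes in dock (cols)
 [[ 1.     0.006  0.001]
 [ 0.005 -0.954  0.299]
 [ 0.003 -0.299 -0.954]]
q [-0.22  0.52  1.68  0.36  1.01 -0.35]
```

View pics/j_wrist.png

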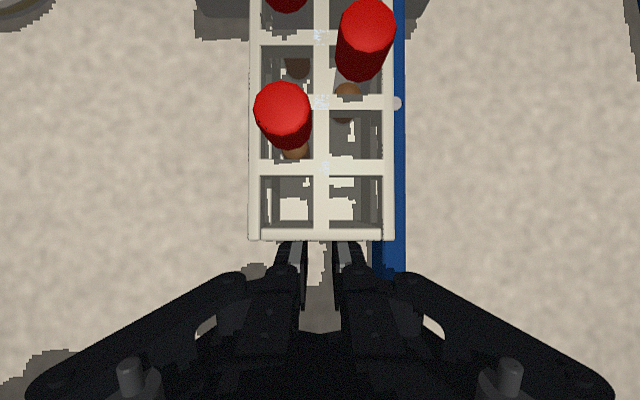

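View pics/j_scene.png

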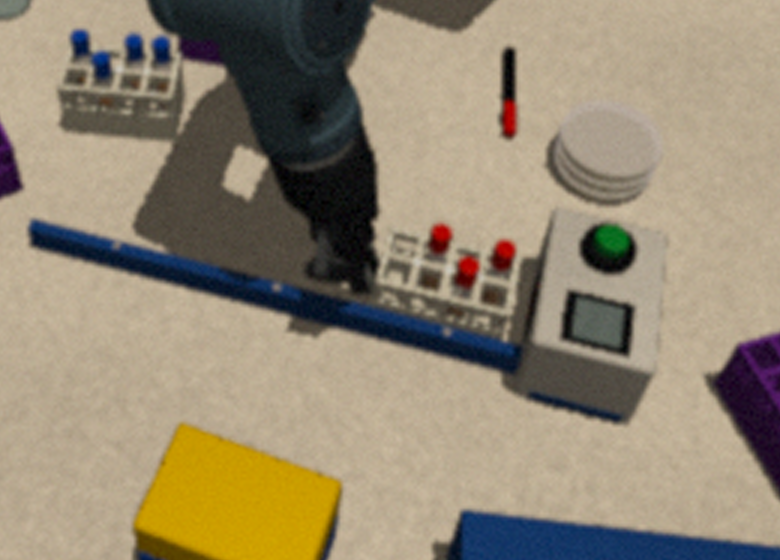

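>>> move_arm(
  rows="0 -0.29 0.09 0 0 0 0.15;0 -0.29 0.09 0 0 0 0.15;0 -0.29 0.09 0 0 0 0.15;0 -0.1 0.03 0 0 0 0.15;0 -0.1 0.03 0 0 0 0.15;0 0 0 0 0 0 0.15",
)

```text
time_s: 17.65
eef_pos: [0.6017, 0.0723, 0.085]
eef_rot: [-0.151, 0.988, -0.037, 0.007]
wrist_force: [-0.6, -0.8, 0.3]
opening: 0.149
```

>>> move_arm(
  rows="0 -0.1 0.03 0 0 0 0.15;0 -0.1 0.03 0 0 0 0.15;0 -0.1 0.03 0 0 0 0.15",
)

```text
time_s: 17.95
eef_pos: [0.602, 0.0752, 0.0851]
eef_rot: [-0.151, 0.988, -0.037, 0.007]
wrist_force: [0.1, -1.6, -1.0]
opening: 0.148
```

>>> move_arm(
  rows="0 -0.1 0.03 0 0 0 0.15;0 -0.1 0.03 0 0 0 0.15",
)

```text
time_s: 18.15
eef_pos: [0.6022, 0.0773, 0.0852]
eef_rot: [-0.151, 0.988, -0.037, 0.007]
wrist_force: [1.1, -1.5, -1.7]
opening: 0.148
```

Run:
```python
from st import *
o,R=state(); view(["wrist","scene","side"],"k")
```

```text
t 18.15 pos [0.6022 0.0773 0.0852] dock [-0.0297 -0.1369] F [ 1.1 -1.5 -1.7] op 0.15
axes in dock (cols)
 [[ 1.     0.006  0.001]
 [ 0.005 -0.954  0.299]
 [ 0.002 -0.299 -0.954]]
q [-0.19  0.52  1.68  0.36  1.   -0.32]
```

View pics/k_scene.png

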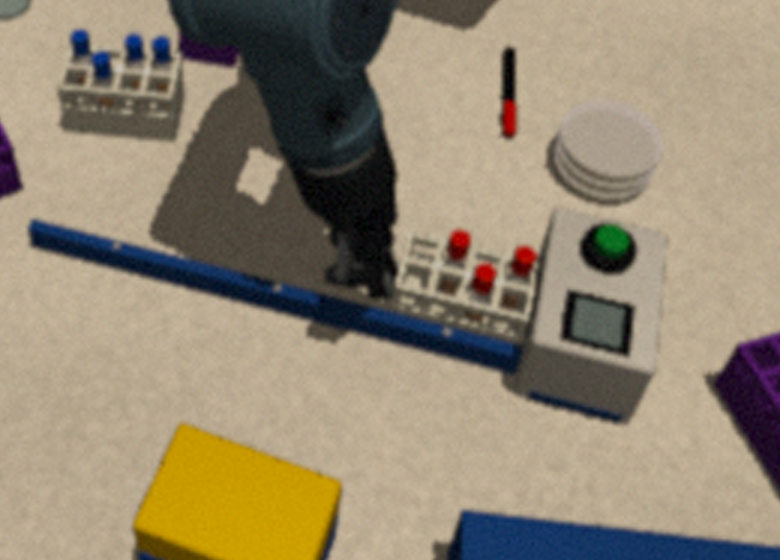

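>>> move_arm(
  rows="0 -0.1 0.03 0 0 0 0.15;0 -0.1 0.03 0 0 0 0.15",
)

```text
time_s: 18.5
eef_pos: [0.6025, 0.0788, 0.0853]
eef_rot: [-0.15, 0.988, -0.036, 0.007]
wrist_force: [-1.6, -7.1, 0.1]
opening: 0.147
```

>>> move_arm(
  rows="0 -0.1 0.03 0 0 0 0.15",
)

```text
time_s: 18.6
eef_pos: [0.6026, 0.079, 0.0853]
eef_rot: [-0.15, 0.988, -0.036, 0.007]
wrist_force: [-4.4, -11.0, 1.5]
opening: 0.15
```

Run:
```python
from st import *
o,R=state()
ims=[]
for n,(x0,y0,w,h) in {"scene":(350,225,110,85),"side":(270,100,110,85)}.items():
    c=ctrl.camera(n); ims.append(cv2.resize(c["color"][y0:y0+h,x0:x0+w],None,fx=7,fy=7,interpolation=cv2.INTER_CUBIC)[:, :]) 
    cv2.imwrite(f"pics/l_{n}.png",ims[-1])
c=ctrl.camera("wrist"); cv2.imwrite("pics/l_wrist.png",c["color"])
```

```text
t 18.6 pos [0.6026 0.079  0.0853] dock [-0.0295 -0.1351] F [ -4.4 -11.    1.5] op 0.15
axes in dock (cols)
 [[ 1.     0.006  0.001]
 [ 0.006 -0.955  0.296]
 [ 0.003 -0.296 -0.955]]
q [-0.19  0.52  1.68  0.36  1.   -0.32]
```

View pics/l_scene.png

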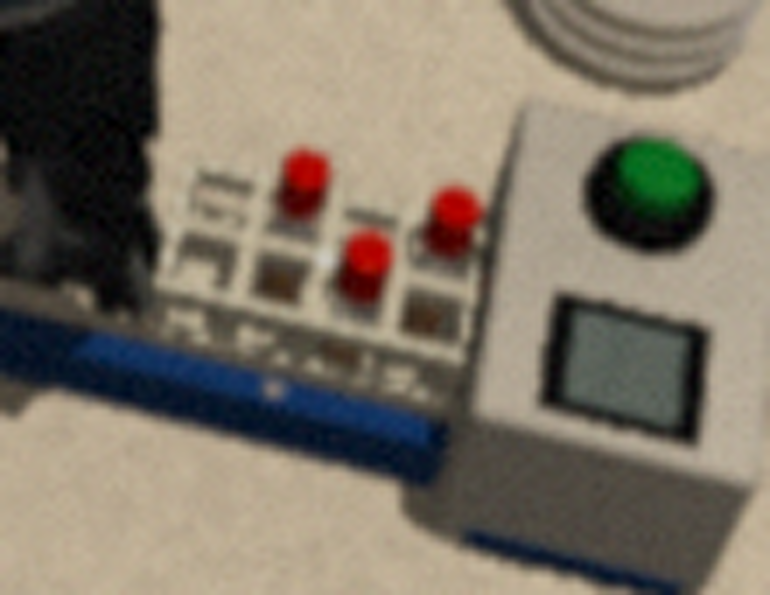

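View pics/l_wrist.png

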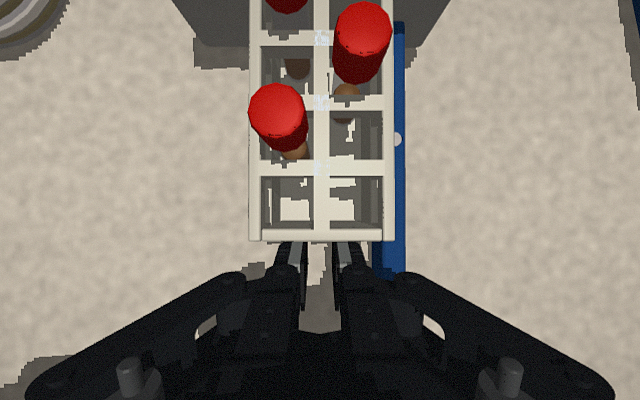

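>>> move_arm(
  rows="0 0.3 -0.1 0 0 0 0.15;0 1.4 -0.45 0 0 0 0.15;0 2.4 -0.75 0 0 0 0.15;0 -1.3 -4.1 0 0 0 0.1;0 -1.3 -4.1 0 0 0 0;0 -1.3 -4.1 0 0 0 0;0 0 0 -6 0 0 0;0 0 0 -6 0 0 0;0 0 0 -5.4 0 0 0;0 0 0 0 0 0 0",
)

```text
time_s: 19.75
eef_pos: [0.5991, 0.039, 0.215]
eef_rot: [0.001, 0.999, -0.036, 0.002]
wrist_force: [0.0, 0.2, 0.8]
opening: 0.001
```

Run:
```python
from st import *
o,R=state()
for n,(x0,y0,w,h) in {"scene":(350,225,110,85),"side":(270,100,110,85)}.items():
    c=ctrl.camera(n); cv2.imwrite(f"pics/m_{n}.png",cv2.resize(c["color"][y0:y0+h,x0:x0+w],None,fx=7,fy=7,interpolation=cv2.INTER_CUBIC))
c=ctrl.camera("wrist"); im=c["color"].copy(); cv2.imwrite("pics/m_wrist.png",im)
```

```text
t 19.75 pos [0.5991 0.039  0.215 ] dock [-0.0298 -0.1753] F [0.  0.2 0.8] op 0.0
axes in dock (cols)
 [[ 1.     0.008  0.003]
 [ 0.008 -1.    -0.001]
 [ 0.003  0.001 -1.   ]]
q [-0.13  0.33  1.62 -0.    1.19 -0.06]
```

View pics/m_wrist.png

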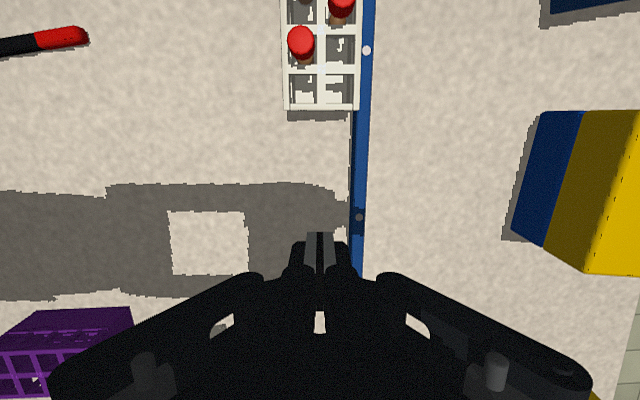

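View pics/m_side.png

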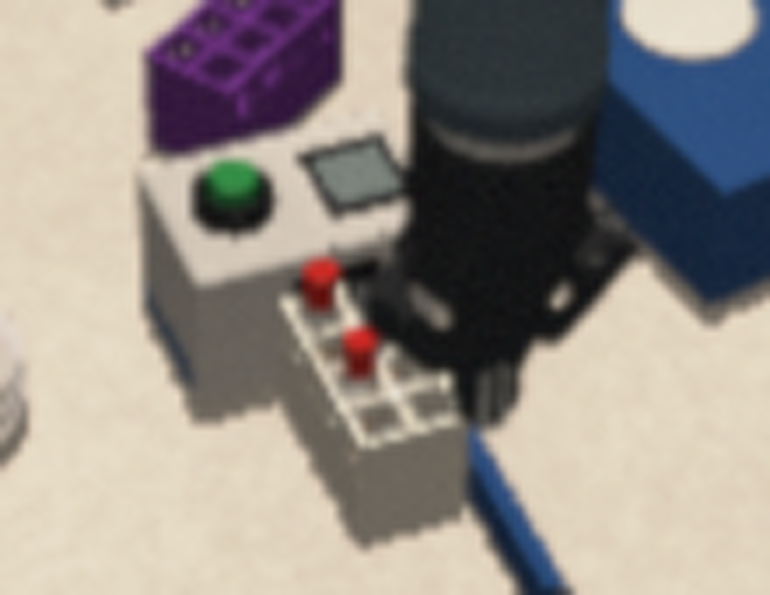

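>>> move_arm(
  rows="-2 -3 -3 0 0 0 0;-3 -3 -2 0 0 0 0;-3 -3 0 0 0 0 0;0 0 0 0 0 0 0",
)

```text
time_s: 20.3
eef_pos: [0.5232, 0.1361, 0.2646]
eef_rot: [-0.001, 0.999, -0.036, 0.001]
wrist_force: [0.3, -0.1, -0.2]
opening: -0.001
```

Run:
```python
from st import *
o,R=state()
c=ctrl.camera("wrist"); im=c["color"].copy(); cv2.imwrite("pics/n_wrist.png",im)
import pickle; pickle.dump(c,open("n.pkl","wb"))
R0=np.array([*(D[:2]+0),D[2]])
def dp(x,y): a=D[2]; return (D[0]+np.cos(a)*x-np.sin(a)*y, D[1]+np.sin(a)*x+np.cos(a)*y, a)
im=cv2.resize(im,None,fx=2,fy=2,interpolation=cv2.INTER_CUBIC)
draw(im,c,DOCK,D,s=2); draw(im,c,RED,dp(-.028,-.053),(255,255,0),s=2)
cv2.imwrite("pics/n_ov.png",im[0:600,300:1100])
```

```text
t 20.3 pos [0.5232 0.1361 0.2646] dock [-0.1132 -0.0845] F [ 0.3 -0.1 -0.2] op -0.0
axes in dock (cols)
 [[ 1.     0.008  0.001]
 [ 0.008 -1.     0.003]
 [ 0.001 -0.003 -1.   ]]
q [0.03 0.14 1.73 0.   1.26 0.1 ]
```

View pics/n_wrist.png

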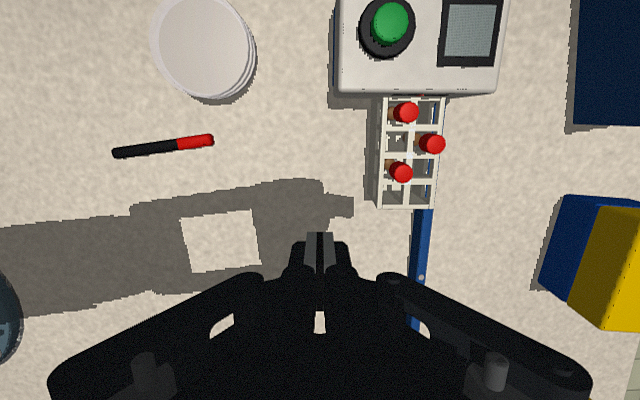

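View pics/n_ov.png

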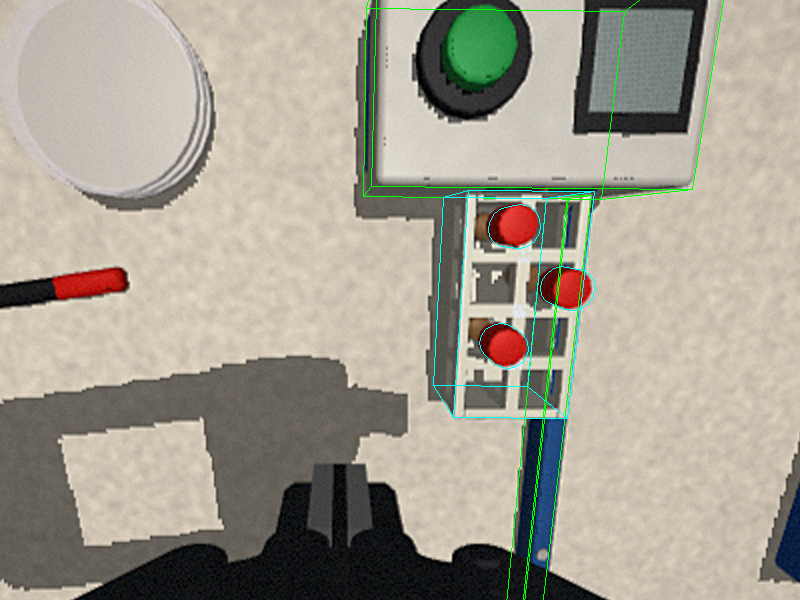

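```bash
python3 - <<'E'
from st import *
import pickle; c=pickle.load(open("n.pkl","rb"))
def dp(x,y,a=0): b=D[2]; return (D[0]+np.cos(b)*x-np.sin(b)*y, D[1]+np.sin(b)*x+np.cos(b)*y, b+a)
s=7;x0,y0=360,80
for k,ov in (("raw",0),("ov",1)):
    im=cv2.resize(c["color"],None,fx=s,fy=s,interpolation=cv2.INTER_CUBIC)
    if ov: draw(im,c,DOCK,D,s=s); draw(im,c,RED,dp(-.028,-.053),(255,255,0),s=s)
    im=im[y0*s:(y0+150)*s,x0*s:(x0+110)*s]
    cv2.imwrite(f"pics/o_{k}.png",cv2.resize(im,None,fx=.57,fy=.57,interpolation=cv2.INTER_AREA))
E
python3 -c "
import cv2,numpy as np
a=cv2.imread('pics/o_raw.png');b=cv2.imread('pics/o_ov.png');print(a.shape);cv2.imwrite('pics/o2.png',cv2.resize(np.hstack([a[:, :400],b[:,:400]]),(800,598)))"
```

```text
(598, 439, 3)
```

View pics/o2.png

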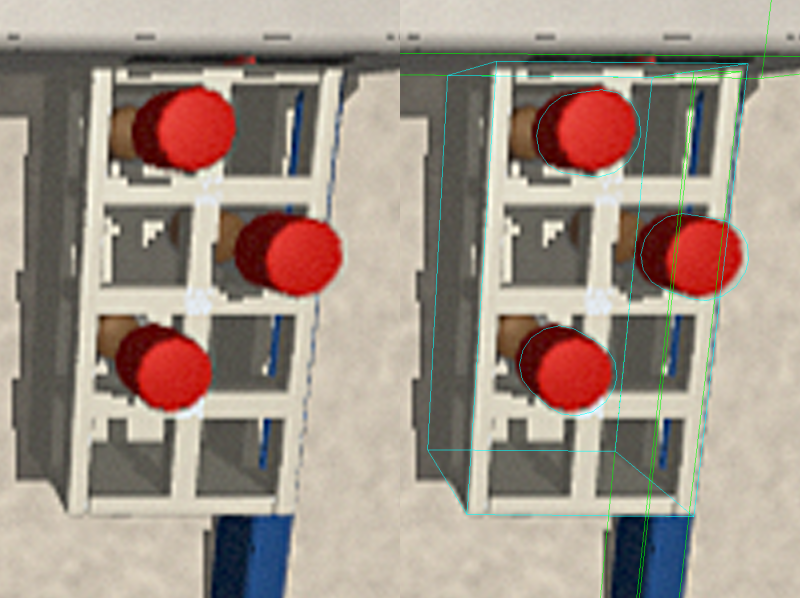

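Run:
```python
from st import *
import pickle; c=pickle.load(open("n.pkl","rb"))
for z in (.095,.1,.105,.11): print(z,dk(back(c,(391,22),z)).round(4))
for n in ("scene","side"):
    c=ctrl.camera(n)
    for d in ctrl.look_for(n,"start_top")[:1]:
        b=d["bbox"]; u=((b[0]+b[2])/2,(b[1]+b[3])/2); print(n,u,[dk(back(c,u,z)).round(4) for z in (.095,.1,.105,.11)])
```

```text
0.095 [-0.0614  0.0489]
0.1 [-0.0625  0.0475]
0.105 [-0.0636  0.0462]
0.11 [-0.0647  0.0448]
scene (393.95000000000005, 269.85) [array([ 0.0169, -0.0536]), array([ 0.0202, -0.0537]), array([ 0.0235, -0.0537]), array([ 0.0269, -0.0538])]
side (325.15, 145.45) [array([-0.028 , -0.0649]), array([-0.0301, -0.0696]), array([-0.0321, -0.0742]), array([-0.0341, -0.0789])]
```

>>> move_arm(
  rows="1.2 -3.2 0 0 0 0 0;1.2 -3.3 0 0 0 0 0;1.2 -3.3 0 0 0 0 0;1.2 -3.3 0 0 0 0 0;0 0 2.5 0 0 0 0;0 0 2.5 0 0 0 0;0 0 1.5 0 0 0 0;0 0 0 0 0 0 0",
)

```text
time_s: 21.35
eef_pos: [0.5826, 0.2594, 0.1959]
eef_rot: [0.001, 0.999, -0.038, -0.002]
wrist_force: [-0.0, 0.5, 0.3]
opening: 0.0
```

Run:
```python
from st import *
o,R=state()
for n,(x0,y0,w,h) in {"scene":(350,200,130,95),"side":(250,80,130,95)}.items():
    c=ctrl.camera(n); cv2.imwrite(f"pics/p_{n}.png",cv2.resize(c["color"][y0:y0+h,x0:x0+w],None,fx=6,fy=6,interpolation=cv2.INTER_CUBIC))
```

```text
t 21.35 pos [0.5826 0.2594 0.1959] dock [-0.0637  0.0431] F [-0.   0.5  0.3] op 0.0
axes in dock (cols)
 [[ 1.     0.004 -0.003]
 [ 0.004 -1.    -0.002]
 [-0.003  0.002 -1.   ]]
q [ 0.23  0.43  1.52 -0.    1.19  0.31]
```

View pics/p_scene.png

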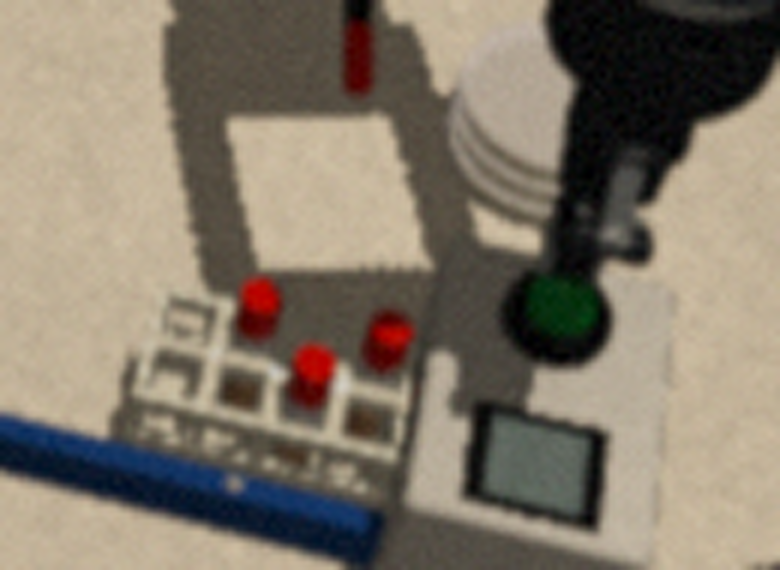

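View pics/p_side.png

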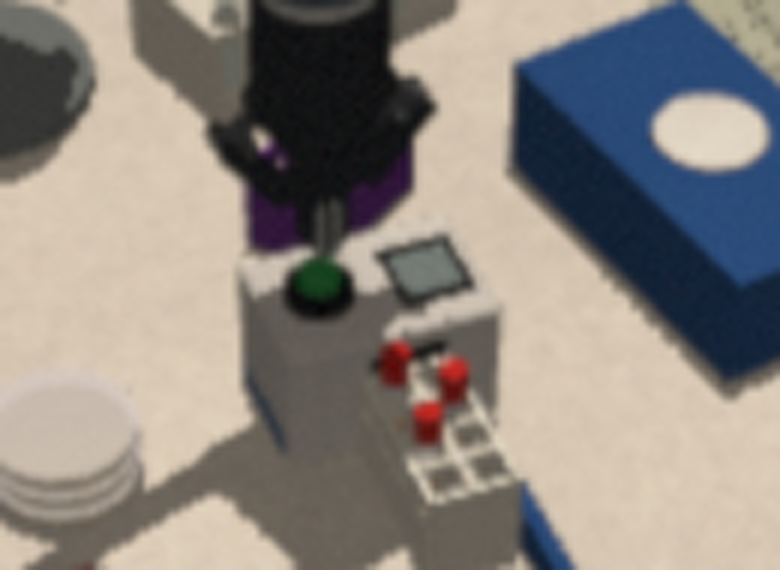

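>>> move_arm(
  rows="0 -0.1 0.6 0 0 0 0;0 -0.1 0.6 0 0 0 0;0 0 0 0 0 0 0",
)

```text
time_s: 21.75
eef_pos: [0.5835, 0.2627, 0.187]
eef_rot: [0.0, 0.999, -0.037, 0.001]
wrist_force: [-0.4, -0.5, -0.4]
opening: 0.002
```

>>> move_arm(
  rows="0 0 0.2 0 0 0 0;0 0 0.2 0 0 0 0",
)

```text
time_s: 21.95
eef_pos: [0.584, 0.2627, 0.1836]
eef_rot: [0.0, 0.999, -0.037, 0.002]
wrist_force: [-0.2, -0.6, 0.0]
opening: -0.001
```

>>> move_arm(
  rows="0 0 0.2 0 0 0 0;0 0 0.2 0 0 0 0",
)

```text
time_s: 22.15
eef_pos: [0.5838, 0.2627, 0.1793]
eef_rot: [0.0, 0.999, -0.037, 0.001]
wrist_force: [-0.2, -0.1, 0.9]
opening: 0.006
```

>>> move_arm(
  rows="0 0 0.2 0 0 0 0;0 0 0.2 0 0 0 0",
)

```text
time_s: 22.35
eef_pos: [0.5839, 0.2627, 0.1756]
eef_rot: [0.0, 0.999, -0.037, 0.001]
wrist_force: [-1.6, -0.4, 3.9]
opening: 0.0
```

>>> move_arm(
  rows="0 0 0.2 0 0 0 0",
)

```text
time_s: 22.45
eef_pos: [0.5839, 0.2627, 0.1736]
eef_rot: [0.0, 0.999, -0.037, 0.001]
wrist_force: [-2.5, -0.8, 6.9]
opening: 0.004
```

Spring force is rising; press a little further to the stop.

>>> move_arm(
  rows="0 0 0.1 0 0 0 0;0 0 0.1 0 0 0 0",
)

```text
time_s: 22.65
eef_pos: [0.584, 0.2628, 0.1734]
eef_rot: [0.0, 0.999, -0.037, 0.002]
wrist_force: [-9.0, -3.2, 20.2]
opening: -0.0
```

>>> move_arm(
  rows="0 0 0 0 0 0 0;0 0 0 0 0 0 0;0 0 -0.5 0 0 0 0;0 0 -1.5 0 0 0 0;0 0 -4 0 0 0 0;0 0 -4 0 0 0 0;-4 1 -2 0 0 0 0;-4 1 0 0 0 0 0;-4 1 0 0 0 0 0;0 0 0 0 0 0 0",
)

```text
time_s: 23.65
eef_pos: [0.4567, 0.2413, 0.2903]
eef_rot: [0.001, 0.999, -0.036, -0.001]
wrist_force: [-0.2, 0.1, -0.2]
opening: 0.002
```

Run:
```python
from st import *
o,R=state()
def dp(x,y,a=0): b=D[2]; return (D[0]+np.cos(b)*x-np.sin(b)*y, D[1]+np.sin(b)*x+np.cos(b)*y, b+a)
for n,(x0,y0,w,h) in {"scene":(350,200,130,95),"side":(250,80,130,95)}.items():
    c=ctrl.camera(n); im=cv2.resize(c["color"],None,fx=6,fy=6,interpolation=cv2.INTER_CUBIC)
    draw(im,c,RED,dp(-.028,-.053),(0,255,0),s=6)
    cv2.imwrite(f"pics/q_{n}.png",im[y0*6:(y0+h)*6,x0*6:(x0+w)*6])
    m=near(n,c,"rack_red",np.array(dp(-.028,-.053)[:2]))
    if m is not None:
        x,f=fit([(c,m)],RED,dp(-.028,-.053)); print(n,dk(x).round(4),round(x[2]-D[2],3),round(f,3))
c=ctrl.camera("wrist"); cv2.imwrite("pics/q_wrist.png",c["color"])
```

```text
t 23.65 pos [0.4567 0.2413 0.2903] dock [-0.1879  0.0151] F [-0.2  0.1 -0.2] op 0.0
axes in dock (cols)
 [[ 1.     0.007 -0.001]
 [ 0.007 -1.    -0.002]
 [-0.001  0.002 -1.   ]]
q [ 0.26  0.06  1.77 -0.    1.31  0.33]
scene [-0.0406 -0.0525] 0.026 0.615
side [-0.0312 -0.0595] -0.013 0.391
```

View pics/q_scene.png

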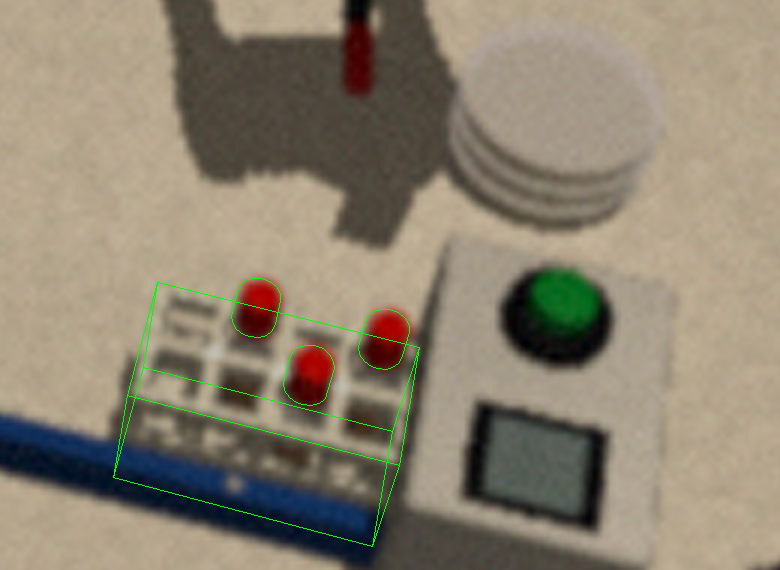

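View pics/q_side.png

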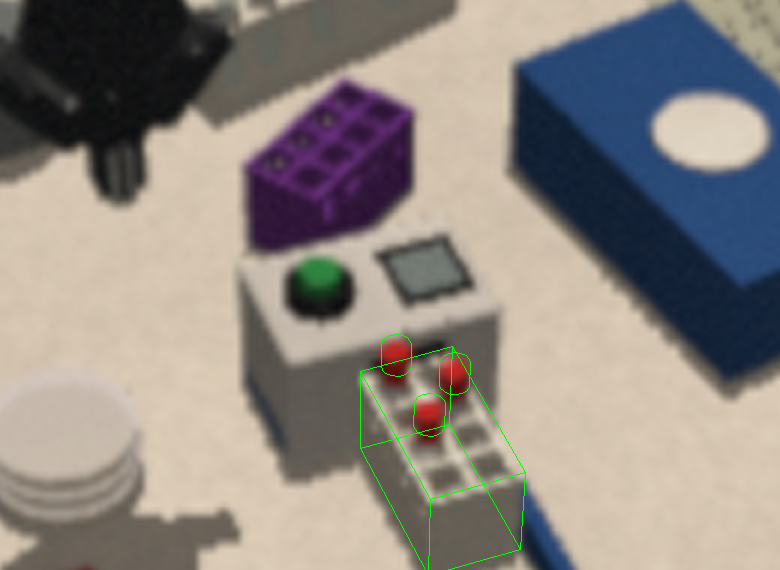

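View pics/q_wrist.png

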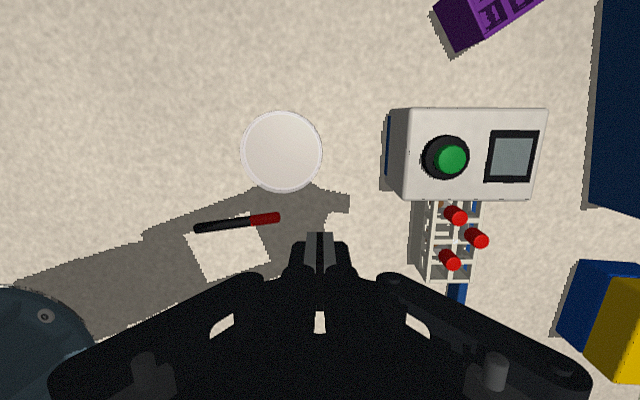

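>>> move_arm(
  rows="1.6 2.8 0 0 0 0 0.15;1.6 2.8 0 0 0 0 0.15;1.6 2.7 0 0 0 0 0.15;0 0 0 0 0 8.2 0.15;0 0 0 0 0 8.2 0.15;0 0 0 0 0 8.2 0.15;0 0 0 0 0 8.2 0.15;0 0 0 0 0 8.2 0.15;0 0 0 0 0 8.2 0.15;0 0 0 0 0 8.2 0.15;0 0 0 0 0 8.2 0.15;0 0 0 0 0 8.2 0.15;0 0 0 0 0 8.2 0.15;0 0 0 0 0 8.2 0.15;0 0 0 7 0 0 0.15;0 0 0 7 0 0 0.15;0 0 0 7 0 0 0.15;0 0 0 7 0 0 0.15;0 0 0 0 0 0 0.15",
)

```text
time_s: 25.8
eef_pos: [0.5021, 0.1556, 0.2899]
eef_rot: [0.164, -0.659, 0.712, -0.178]
wrist_force: [-1.2, 0.6, -0.6]
opening: 0.148
```

Run:
```python
from st import *
o,R=state(); view(["wrist"],"r")
```

```text
t 25.8 pos [0.5021 0.1556 0.2899] dock [-0.1357 -0.0668] F [-1.2  0.6 -0.6] op 0.15
axes in dock (cols)
 [[ 0.002 -0.882  0.471]
 [-1.    -0.003  0.   ]
 [ 0.001 -0.471 -0.882]]
q [ 0.12 -0.14  2.02 -0.13  0.78  1.84]
```

View pics/r_wrist.png

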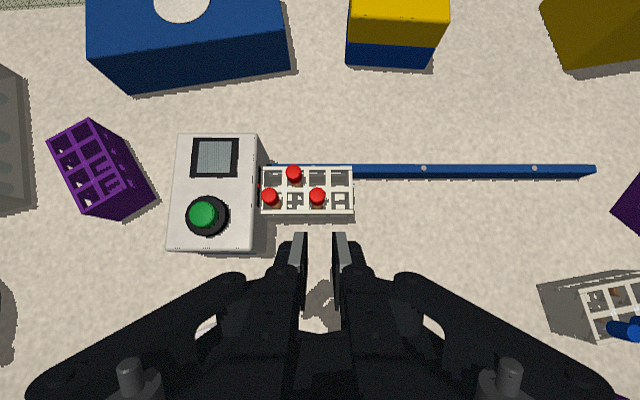

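>>> move_arm(
  rows="0.4 2.2 3.1 0 0 0 0.15;0 2.2 3.1 0 0 0 0.15;0 1.8 3.1 0 0 0 0.15;0 1.6 3.1 0 0 0 0.15;0 1.3 3.1 0 0 0 0.15;0 0.8 3.1 0 0 0 0.15;0 0 0 0 0 0 0.15",
)

```text
time_s: 26.55
eef_pos: [0.5024, 0.1501, 0.0754]
eef_rot: [0.16, -0.659, 0.713, -0.176]
wrist_force: [-1.6, -0.2, -1.2]
opening: 0.153
```

Run:
```python
from st import *
o,R=state(); view(["wrist","side"],"s")
```

```text
t 26.55 pos [0.5024 0.1501 0.0754] dock [-0.135  -0.0722] F [-1.6 -0.2 -1.2] op 0.15
axes in dock (cols)
 [[-0.    -0.887  0.462]
 [-1.    -0.001 -0.003]
 [ 0.003 -0.462 -0.887]]
q [ 0.11  0.29  2.12 -0.33  0.27  2.06]
```

View pics/s_wrist.png

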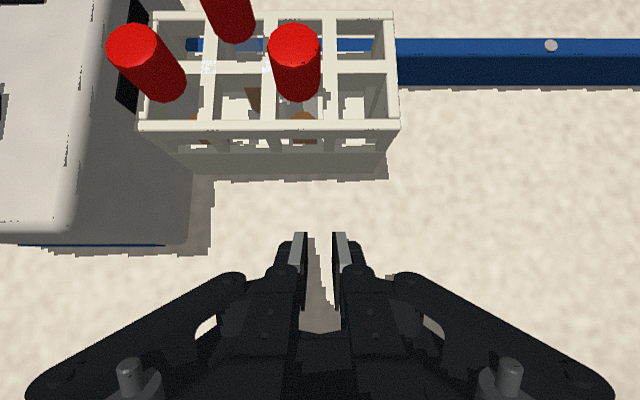

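View pics/s_side.png

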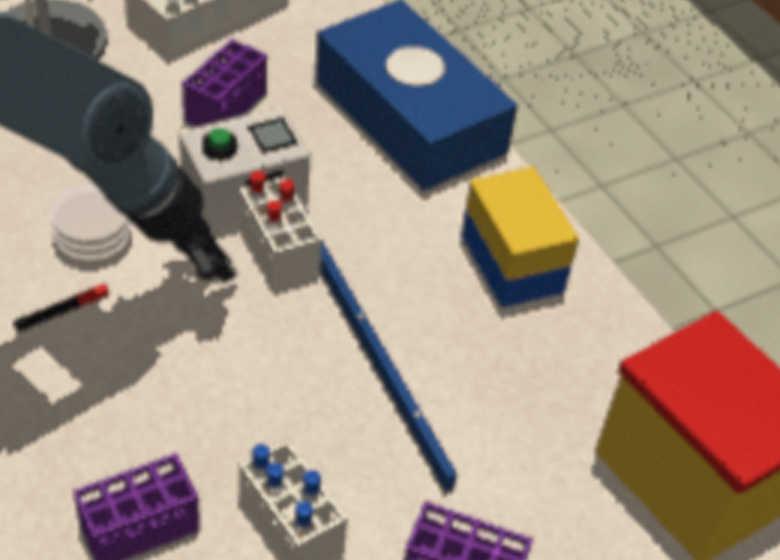

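>>> move_arm(
  rows="0 -0.44 0.23 0 0 0 0.15;0 -0.44 0.23 0 0 0 0.15;0 -0.44 0.23 0 0 0 0.15;0 -0.44 0.23 0 0 0 0.15;0 -0.44 0.23 0 0 0 0.15;0 -0.18 0.09 0 0 0 0.15;0 0 0 0 0 0 0.15",
)

```text
time_s: 27.35
eef_pos: [0.5306, 0.1491, 0.0809]
eef_rot: [0.165, -0.659, 0.712, -0.179]
wrist_force: [0.4, 1.0, -0.4]
opening: 0.15
```

Run:
```python
from st import *
o,R=state(); view(["wrist"],"t")
```

```text
t 27.35 pos [0.5306 0.1491 0.0809] dock [-0.1069 -0.0709] F [ 0.4  1.  -0.4] op 0.15
axes in dock (cols)
 [[ 0.002 -0.882  0.472]
 [-1.    -0.001  0.   ]
 [ 0.    -0.472 -0.882]]
q [ 0.1   0.31  2.07 -0.3   0.29  2.01]
```

View pics/t_wrist.png

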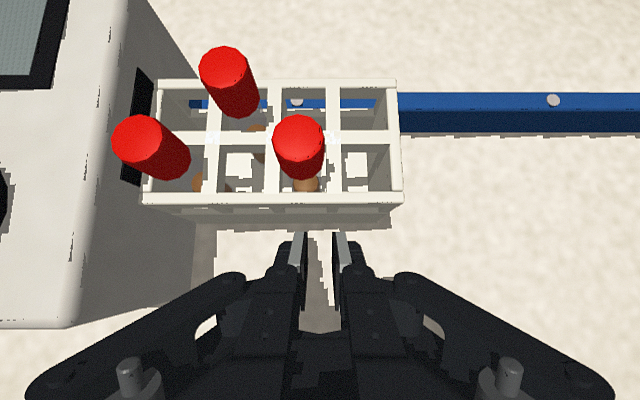

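>>> move_arm(
  rows="0 -0.09 0.05 0 0 0 0.15;0 -0.09 0.05 0 0 0 0.15;0 -0.09 0.05 0 0 0 0.15;0 -0.09 0.05 0 0 0 0.15",
)

```text
time_s: 27.8
eef_pos: [0.5344, 0.1489, 0.0807]
eef_rot: [0.165, -0.659, 0.712, -0.179]
wrist_force: [0.6, -0.5, 0.2]
opening: 0.149
```

>>> move_arm(
  rows="0 -0.09 0.05 0 0 0 0.15;0 -0.09 0.05 0 0 0 0.15",
)

```text
time_s: 28.0
eef_pos: [0.5365, 0.1487, 0.0807]
eef_rot: [0.165, -0.659, 0.712, -0.179]
wrist_force: [-0.7, -0.6, 0.3]
opening: 0.152
```

>>> move_arm(
  rows="0 -0.09 0.05 0 0 0 0.15;0 -0.09 0.05 0 0 0 0.15",
)

```text
time_s: 28.2
eef_pos: [0.538, 0.1485, 0.0804]
eef_rot: [0.165, -0.659, 0.712, -0.178]
wrist_force: [-5.3, -0.2, 4.1]
opening: 0.15
```

>>> move_arm(
  rows="0 -0.09 0.05 0 0 0 0.15",
)

```text
time_s: 28.3
eef_pos: [0.5385, 0.1484, 0.0802]
eef_rot: [0.164, -0.659, 0.712, -0.178]
wrist_force: [-6.7, -0.4, 5.4]
opening: 0.152
```

>>> move_arm(
  rows="0 -0.09 0.05 0 0 0 0.15;0 0 0 0 0 0 0.15",
)

```text
time_s: 28.5
eef_pos: [0.5393, 0.1483, 0.08]
eef_rot: [0.164, -0.659, 0.712, -0.178]
wrist_force: [-5.9, -0.9, 3.7]
opening: 0.152
```

>>> move_arm(
  rows="0 -0.09 0.05 0 0 0 0.15;0 0 0 0 0 0 0.15",
)

```text
time_s: 28.7
eef_pos: [0.5396, 0.1483, 0.0797]
eef_rot: [0.163, -0.659, 0.712, -0.178]
wrist_force: [-9.7, 0.4, 6.8]
opening: 0.15
```

Run:
```python
from st import *
o,R=state(); view(["wrist"],"u")
```

```text
t 28.7 pos [0.5396 0.1483 0.0797] dock [-0.0978 -0.0711] F [-9.7  0.4  6.8] op 0.15
axes in dock (cols)
 [[ 0.002 -0.884  0.468]
 [-1.    -0.002 -0.   ]
 [ 0.001 -0.468 -0.884]]
q [ 0.09  0.33  2.04 -0.28  0.29  1.99]
```

View pics/u_wrist.png

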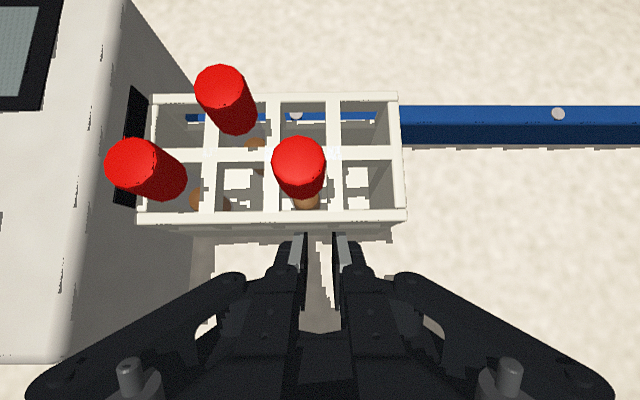

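>>> move_arm(
  rows="0 0.3 -0.16 0 0 0 0.15;0 1.8 -0.94 0 0 0 0.15;0 2.65 -1.4 0 0 0 0.15;0 -2.2 -4.1 0 0 0 0;0 -2.2 -4.1 0 0 0 0;0 -2.2 -4.1 0 0 0 0;0 -2.2 -4.1 0 0 0 0;0 0 0 -7 0 0 0;0 0 0 -7 0 0 0;0 0 0 -7 0 0 0;0 0 0 -7 0 0 0",
)

```text
time_s: 29.85
eef_pos: [0.4886, 0.1526, 0.2675]
eef_rot: [0.0, -0.679, 0.734, -0.0]
wrist_force: [0.1, -0.0, -0.4]
opening: -0.004
```

>>> move_arm(
  rows="0 0 0 0 0 -8.2 0;0 0 0 0 0 -8.2 0;0 0 0 0 0 -8.2 0;0 0 0 0 0 -8.2 0;0 0 0 0 0 -8.2 0;0 0 0 0 0 -8.2 0;0 0 0 0 0 -8.2 0;0 0 0 0 0 -8.2 0;0 0 0 0 0 -8.2 0;0 0 0 0 0 -8.2 0;0 0 0 0 0 -8.2 0;0 0 0 0 0 0 0",
)

```text
time_s: 31.05
eef_pos: [0.4883, 0.1525, 0.2664]
eef_rot: [0.0, 0.999, -0.037, 0.002]
wrist_force: [-0.6, -0.3, 0.5]
opening: 0.002
```

Run:
```python
from st import *
o,R=state()
def dp(x,y,a=0): b=D[2]; return (D[0]+np.cos(b)*x-np.sin(b)*y, D[1]+np.sin(b)*x+np.cos(b)*y, b+a)
for n,(x0,y0,w,h) in {"scene":(350,200,130,95),"wrist":(330,0,200,150)}.items():
    c=ctrl.camera(n); s=6 if n=="scene" else 4
    im=cv2.resize(c["color"],None,fx=s,fy=s,interpolation=cv2.INTER_CUBIC)
    draw(im,c,RED,dp(-.028,-.053),(0,255,0),s=s); draw(im,c,DOCK,D,(0,255,255),s=s)
    cv2.imwrite(f"pics/v_{n}.png",im[y0*s:(y0+h)*s,x0*s:(x0+w)*s])
```

```text
t 31.05 pos [0.4883 0.1525 0.2664] dock [-0.1493 -0.0709] F [-0.6 -0.3  0.5] op 0.0
axes in dock (cols)
 [[ 1.     0.006  0.003]
 [ 0.006 -1.    -0.   ]
 [ 0.003  0.    -1.   ]]
q [ 0.07  0.08  1.8  -0.    1.26  0.14]
```

View pics/v_scene.png

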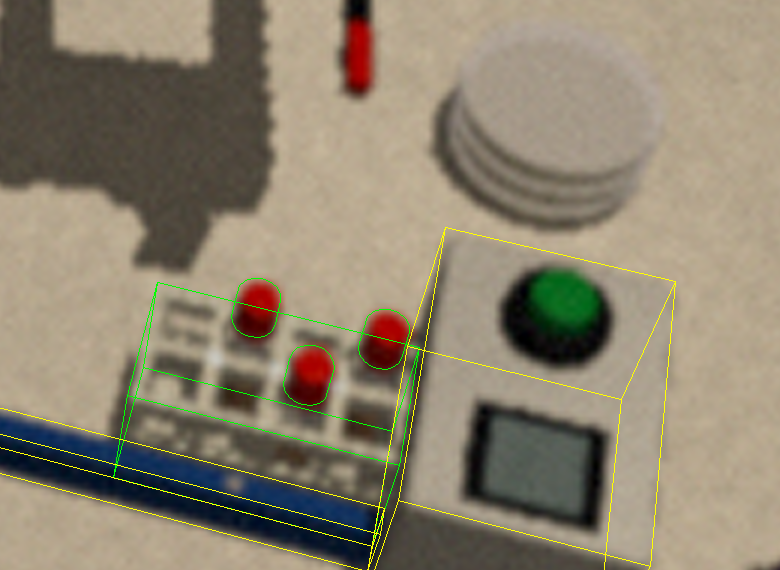

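View pics/v_wrist.png

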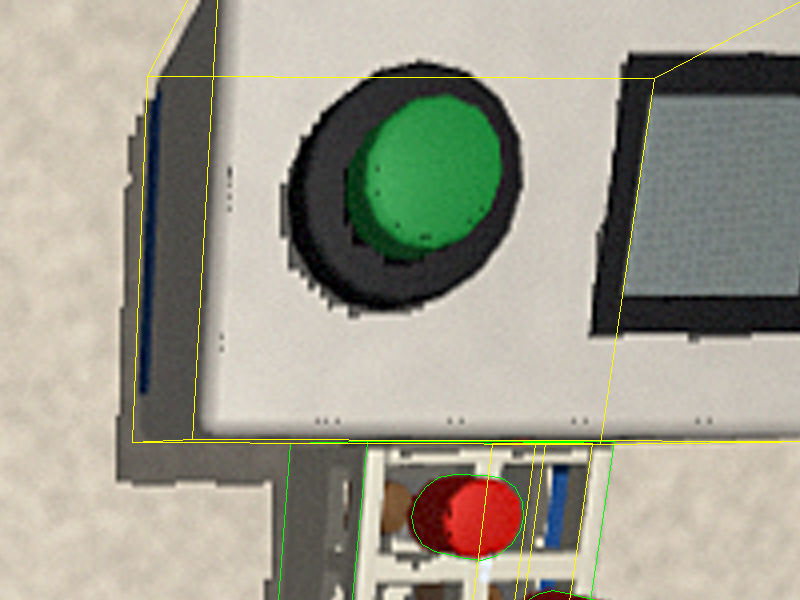

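>>> move_arm(
  rows="2.1 -2.9 0 0 0 0 0;2.1 -2.9 0 0 0 0 0;2.1 -2.9 0 0 0 0 0;2.1 -2.9 0 0 0 0 0;0 0 2.5 0 0 0 0;0 0 2.5 0 0 0 0;0 0 2 0 0 0 0;0 0 0.6 0 0 0 0;0 0 0 0 0 0 0",
)

```text
time_s: 32.05
eef_pos: [0.5803, 0.2618, 0.1895]
eef_rot: [0.001, 0.999, -0.038, 0.0]
wrist_force: [0.2, -0.8, 0.1]
opening: 0.003
```

>>> move_arm(
  rows="0 0 0.3 0 0 0 0;0 0 0.3 0 0 0 0;0 0 0.3 0 0 0 0;0 0 0.3 0 0 0 0;0 0 0.2 0 0 0 0",
)

```text
time_s: 32.55
eef_pos: [0.5812, 0.262, 0.1769]
eef_rot: [0.0, 0.999, -0.037, 0.002]
wrist_force: [-0.1, -1.0, 2.8]
opening: -0.001
```

>>> move_arm(
  rows="0 0 0.2 0 0 0 0;0 0 0.1 0 0 0 0;0 0 0 0 0 0 0",
)

```text
time_s: 32.85
eef_pos: [0.5811, 0.262, 0.174]
eef_rot: [0.0, 0.999, -0.037, 0.002]
wrist_force: [-0.5, -0.9, 5.0]
opening: 0.003
```

>>> move_arm(
  rows="0 0 0.15 0 0 0 0;0 0 0 0 0 0 0;0 0 0 0 0 0 0",
)

```text
time_s: 33.15
eef_pos: [0.5812, 0.262, 0.1736]
eef_rot: [0.0, 0.999, -0.037, 0.002]
wrist_force: [-3.3, -0.4, 11.2]
opening: 0.0
```

>>> move_arm(
  rows="0 0 -0.5 0 0 0 0;0 0 -1.5 0 0 0 0;0 0 -4 0 0 0 0;0 0 -4 0 0 0 0;-3 1 -1 0 0 0 0;-3 1 0 0 0 0 0;-3 1 0 0 0 0 0;0 0 0 0 0 0 0;0 0 0 0 0 0 0",
)

```text
time_s: 34.05
eef_pos: [0.4885, 0.2388, 0.2825]
eef_rot: [0.0, 0.999, -0.037, 0.002]
wrist_force: [-0.3, -0.8, 0.6]
opening: 0.001
```

Run:
```python
from st import *
o,R=state(); view(["scene"],"w")
c=ctrl.camera("wrist"); cv2.imwrite("pics/w_wrist.png",c["color"])
```

```text
t 34.05 pos [0.4885 0.2388 0.2825] dock [-0.156   0.0151] F [-0.3 -0.8  0.6] op 0.0
axes in dock (cols)
 [[ 1.     0.005  0.003]
 [ 0.005 -1.    -0.   ]
 [ 0.003  0.    -1.   ]]
q [ 0.24  0.13  1.71 -0.    1.3   0.31]
```

View pics/w_scene.png

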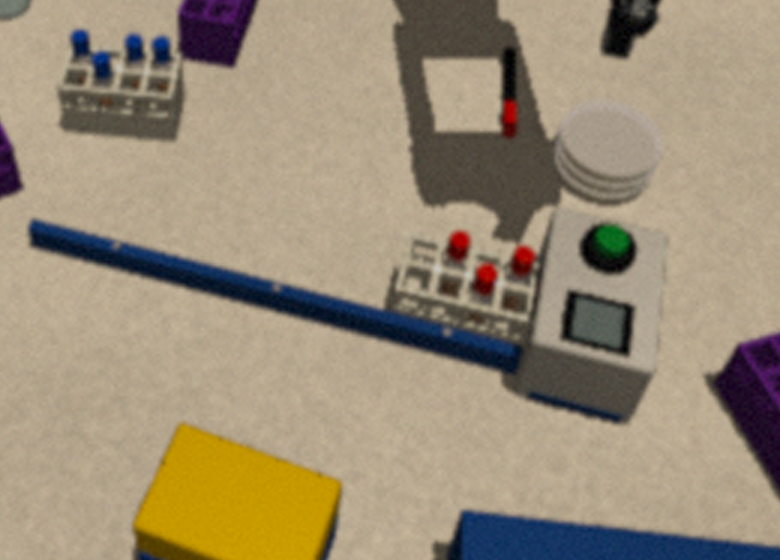

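View pics/w_wrist.png

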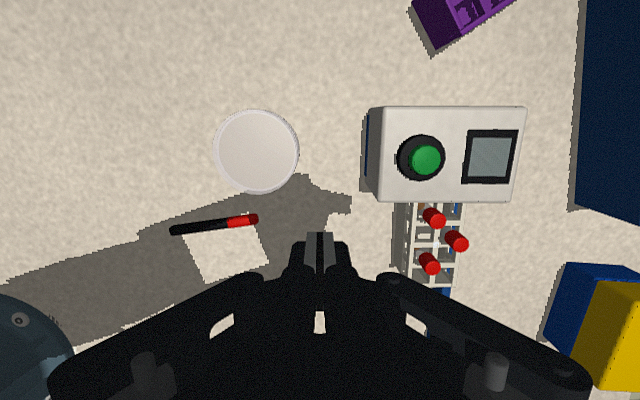

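The rack sits in the corner, the button is up again, and the bystanders look where they were. The arm is clear of everything, so I'm handing in.

```bash
python3 -c "
from bench import ctrl
print(ctrl.hand_in())"
```

```text
the job is handed in; nothing more can be done
None
```

The red-capped rack is pushed into the reader's corner, the green button has been pressed and has sprung back, and the job is handed in. No verdict was reported.

**What I did:** I pushed the rack's long side square against the rail with two tilted fingers, then pushed its end along the rail to the reader. After the first button press I noticed the rack had drifted about 2 mm off the rail during the end push. I pushed it back against the rail and pressed the button again.

**Last checks:**
- **Docking:** Force rose to about 10 N against the rail and 11 N against the reader, so both contacts are firm. The docked model overlaid on the last scene picture matched the rack and caps to about 1–2 mm.
- **Button:** It reached its stop on both presses, at about 20 N and then 11 N. It looks fully up in the last picture.
- **Surroundings:** The tubes stand in the rack, and by eye the blue rack, dishes and marker are where they were. I did not recheck the bottle, beaker and jar, but the arm never went near them. The arm was clear of everything at hand-in.

**Checks that disagreed:**
- **Rack fit:** Automatic fits of the rack's outline after the first press gave x = -41 mm (scene) and -31 mm (side), and y = -52.5 mm and -59.5 mm. The fits were poor, because the rail and reader partly hide the rack, so I relied on forces and overlays instead.
- **Button detector:** In the scene and side pictures it gave wrong positions for the button, so I used the wrist picture and the known layout.
- **First press:** It was made before the 2 mm correction. By my estimate the rack was then inside the 4 mm limit, but with only 1–2 mm to spare.

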